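# Empty the strip-down trays into the scrap box, nest the trays and hasp the box shut

## Robot

A 6-joint arm with a two-finger parallel gripper is mounted at the origin on a cart in front of the work surface, level with it; the furniture and walls round the work are solid. World frame = base frame: x ahead of the robot, y to its left, z up, the work surface at z = 0. Lengths are in m, angles in degrees, forces in N, time in s.
With the tool pointing down it reaches from about 0.35 to 0.875 m from the base axis. Payload 4.2 kg.
Tool frame: the origin (TCP) lies on the centre line of the jaws, within the pads' length; the fingertips stand 25 mm ahead of it and the grasp point (between the pads) lies 6 mm ahead of it; z points along the fingers, y is the line along which they close (so a half turn about z gives the same grasp; the last joint's range is limited). The gripper opens to 87 mm and grips with 3 to 60 N. Pads are 19 mm wide; open, the fingers measure 117 mm over their backs; the gripper's body (75 mm by 190 mm) begins 51 mm behind the grasp point.
Start: joints at [-59.954, 22.042, 0.453, 0, -68.411, -14.817], TCP at [0.164, -0.603, 0.248] pointing down, gripper open.
Joint ranges: [-179.83, 179.83], [-69.29, 118.12], [-61.27, 80.66], [-181.25, 117.63], [-171.15, -9.14], [-177.46, 177.46]. Speed limits (degrees/s): [159.86, 159.86, 180, 180, 180, 180].

## Interface

Orientations are given as a 3x3 rotation matrix whose columns are the frame's x, y, z axes.
In Python, from station import r gives the robot as it stands.
- The arm moves only by the tool move_arm, never from a script. Its argument "series" is a list of rows, each an object with "grip": the opening, from 0 (shut) to 1 (fully open); "xyz": the shift along the tool's x, y, z in mm, a list of three; "angular": the turn, a rotation vector about the tool's x, y, z in rad, a list of three. A call has 1 to 10 rows; each row is the pose to reach, as a shift and turn from the pose commanded when the call began, along the tool's axes at that moment; what a row does not reach only later rows make up. A row lasts 1/10 s, in which the tool goes at most 50 mm and 8.59 degrees, less where a joint would pass 70% of its speed; a pose out of reach is approached as far as the arm can. A call with a gripper value outside its range is refused whole. The fingers move at their own pace and stop on an object; the grip force is fixed at half the most. Time passes only in rows, so rows that repeat a pose let the fingers close. It gives the time, the measured TCP pose, the force, the opening and the grip force at its end, in the units of the state.
- r.sense(): the state, without advancing time (a new reading comes with each control period).
- r.capture(name): name is "side" or "top"; returns a dict with "img" (400x640x3 uint8, red, green, blue), "camera_matrix" (3x3 intrinsics, pixels), "rvec" (rotation vector, rad) and "tvec" (3), from world to camera coordinates, as OpenCV has them. Camera axes: x right, y down, z forward; pixel columns grow to the right and rows downward; lengths in m; the calibration is good to about 2 mm. A picture is of the moment at which its call begins. There is no depth.
- r.finish_job(): hands the job in; it is judged then, once.
The state is a dict: "time_s": time; "joints": joint angles; "joint_velocities": joint speeds; "effort": joint torques, N m; "tcp_pos": TCP position; "ee_rot": TCP orientation; "wrist_force": force on the tool from outside, world axes, zero at the start; "moment": the same for the moment, N m; "gripper_width": opening from 0.0 (shut) to 1.0 (fully open); "gripper_force": force on a finger pad.
Only numpy, scipy, OpenCV 4.12 (cv2) and the standard library are available. Lean on these libraries where they do the work, as an engineer would, in place of code of your own. Each camera call takes 0.05 s, during which the arm holds its last target. There are 200 camera calls.

## Task

Tip the scrapped spark plugs and valves out of both loaded trays into the green scrap box (tip them, do not pick them out of the trays; only a part that has fallen on the bench may be picked up and put in the box), then shut the lid and swing the hasp down over its staple. Nest the two emptied trays, either one first, in the empty tray, all level and heading the same way, pressed together only lightly so that they do not jam.

Things in the scene. Friction and masses are not known exactly. Their poses are not given: they have to be found in the camera images.
- box: open green steel scrap box that stands fixed on the bench, 200 mm (x) by 220 mm (y), 95 mm high, walls 4 mm, floor 4 mm thick; its origin is the centre of its underside, +x points to the hinge side at the back, so its front with the staple faces -x, toward the robot
- lid (a joint): Lid angle, rad: 0 shut, 1.57 upright, stop 1.65. Hinged along the top of the box's back wall (box x = +103, z = 96 mm), it swings down toward the front. Stiff hinge: stays where left, about 3 N at the free edge moves it. Lid 208 mm deep, 232 mm wide, outer face 5 mm above the hinge line, 16 mm front skirt.
- lid_hinge (a point): middle of the lid's hinge line; axes as the lid's own: when the lid is shut they are those of the box
- lid_edge (a point): middle of the lid's free front edge on its outer face, 208 mm from the hinge line
- hasp (a joint): Angle of the steel hasp, rad: 0 hanging straight down the box's front over the staple (its catch) when the lid is shut; 1.57 pointing level to the front, 3.14 standing up from the shut lid; stop at 3.6. Stays where it is left (light friction, about 1 N at its tip).
- hasp_hinge (a point): middle of the hasp's hinge line, on the middle of the lid's front edge, 4 mm in front of it; with the lid shut 99 mm above the bench
- hasp_tip (a point): Middle of the hasp's free end, 60 mm from its hinge line; a plate 36 mm wide, 3 mm thick with a slot for the staple and at its end a small lip turned 10 mm outward (forward when it hangs). The staple stands 26 mm out of the box's front, 54 mm above the bench; it does not stop the fingers.
- tray_a: Aluminium tip-out tray, holding some stripped engine parts, 0.28 kg, 3 mm metal: foot 163 x 104 mm (x, y); sides 36 mm high, flaring 10 degrees (117 mm wide at the rim). Origin on its underside, midway across; foot from x = -68 mm (back) to +95 mm (nose); +x to the nose, +z up. Polished: parts slide out over the nose once it points 35 degrees or more down.
- tray_b: Aluminium tip-out tray, holding some stripped engine parts, 0.28 kg, 3 mm metal: foot 163 x 104 mm (x, y); sides 36 mm high, flaring 10 degrees (117 mm wide at the rim). Origin on its underside, midway across; foot from x = -68 mm (back) to +95 mm (nose); +x to the nose, +z up. Same as tray_a.
- tray_empty: Aluminium tray like tray_a, empty, on the bench: the bottom of the stack. Trays of the same heading nest with their origins 17 mm apart, where the flared sides meet; 5 to 10 N from above seats them, some 90 N or a hard drop would wedge them.
- plug_a1: Used spark plug lying in tray a (may be absent): 82 mm long along its y, 24 mm high when lying, 50 g; origin under its middle, at its underside; its hexagon, 20 mm across, at y = +9 mm, can be gripped across (along its x).
- valve_a: Engine valve lying in tray a (may be absent): 88 mm long along its y, head 25 mm across, 25 mm high when lying, 60 g; origin under its middle, at its underside; can be gripped across its middle (along its x).
- plug_a2: Used spark plug lying in tray a (may be absent): 82 mm long along its y, 24 mm high when lying, 50 g; origin under its middle, at its underside; its hexagon, 20 mm across, at y = +9 mm, can be gripped across (along its x).
- plug_b1: Used spark plug lying in tray b (may be absent): 82 mm long along its y, 24 mm high when lying, 50 g; origin under its middle, at its underside; its hexagon, 20 mm across, at y = +9 mm, can be gripped across (along its x).
- valve_b: Engine valve lying in tray b (may be absent): 88 mm long along its y, head 25 mm across, 25 mm high when lying, 60 g; origin under its middle, at its underside; can be gripped across its middle (along its x).
- plug_b2: Used spark plug lying in tray b (may be absent): 82 mm long along its y, 24 mm high when lying, 50 g; origin under its middle, at its underside; its hexagon, 20 mm across, at y = +9 mm, can be gripped across (along its x).
- tray_a_tab (a point): Middle of the top edge of the tray's red grip tab, at (-95, 0, 78) mm in the tray. The tab, 56 mm wide and 3.6 mm thick, is the upper part of the back wall (from 36 mm up) and leans back with it, 20 degrees from vertical: pinch it with the tool tilted so, one finger inside. In a stack the lower tab's top is 18 mm below, 2 mm behind: fingers reaching deeper strike it.
- tray_a_nose (a point): Middle of the open pouring nose's sill, at (95, 0, 7) mm in the tray; the nose is open over the full width, its last 35 mm ramp up 9 degrees.
- tray_b_tab (a point): Middle of the top edge of the tray's red grip tab, at (-95, 0, 78) mm in the tray. The tab, 56 mm wide and 3.6 mm thick, is the upper part of the back wall (from 36 mm up) and leans back with it, 20 degrees from vertical: pinch it with the tool tilted so, one finger inside. In a stack the lower tab's top is 18 mm below, 2 mm behind: fingers reaching deeper strike it.
- tray_b_nose (a point): Middle of the open pouring nose's sill, at (95, 0, 7) mm in the tray; the nose is open over the full width, its last 35 mm ramp up 9 degrees.
- tray_empty_tab (a point): Middle of the top edge of the tray's red grip tab, at (-95, 0, 78) mm in the tray. The tab, 56 mm wide and 3.6 mm thick, is the upper part of the back wall (from 36 mm up) and leans back with it, 20 degrees from vertical: pinch it with the tool tilted so, one finger inside. In a stack the lower tab's top is 18 mm below, 2 mm behind: fingers reaching deeper strike it.
- tray_empty_nose (a point): Middle of the open pouring nose's sill, at (95, 0, 7) mm in the tray; the nose is open over the full width, its last 35 mm ramp up 9 degrees.

How it is judged:
By the outcome, as a careful person would: the job done as asked, in the order asked, and still so for the second after the job is handed in, with the robot touching nothing.
Of plug_a1, valve_a, plug_a2 only 1 to 3 are there at a start; the rules pass over those that are not, and their reading is None.
Of plug_b1, valve_b, plug_b2 only 1 to 3 are there at a start; the rules pass over those that are not, and their reading is None.
At some moment in a run one of tray_a, tray_b, tray_empty may be knocked a few centimetres aside while the robot is not near it.
It also fails if it takes over 208 s, if anything falls off the work surface, if the arm or the gripper's body presses on something with over 40 N, if the wrist force passes 120 N, or if a joint passes its speed limit or range.

## Working session

There is one attempt and no reset: what is moved stays moved. The work goes in short steps, Python scripts to look and compute and a tool call to move; the robot and the scene stay as the last step left them, time stands still between calls to the robot, and variables do not carry over. Pictures are saved under pics/ and viewed, at most 14 in all, crops included, and the job is handed in when it is done.

Besides the shell and the picture viewer there is one more tool, called after "Emit:" as name(argument=value, ...), one argument or row to a line, values as JSON. move_arm: Moves the arm, as the interface text tells. Its arguments: {"type":"object","properties":{"series":{"type":"array"}},"required":["series"]}

```bash
ls; mkdir -p pics
python3 - <<'E'
from station import r
import cv2
s=r.sense()
for k,v in s.items(): print(k,v)
for n in("top","side"):
    c=r.capture(n); cv2.imwrite(f"pics/{n}0.png",c["img"][:,:,::-1]); print(n,c["camera_matrix"],c["rvec"],c["tvec"])
E
```

```text
pics
time_s 0.0
joints [-5.99543439e+01  2.20899211e+01  3.78073501e-01 -2.96474860e-02
 -6.84087531e+01 -1.48177494e+01]
joint_velocities [-0.02692506  0.0317374   0.01304453  0.07486557  0.00634913  0.10034113]
effort [-6.61949616e-04 -3.90665960e+01  1.87406123e+01  4.21975315e+00
  1.10858108e-02 -1.79115937e-04]
tcp_pos [ 0.16405153 -0.60251249  0.24645502]
ee_rot [[-9.64938782e-01 -2.62474266e-01 -6.37381999e-04]
 [-2.62475029e-01  9.64936580e-01  2.06290008e-03]
 [ 7.35750222e-05  2.15786915e-03 -9.99997669e-01]]
wrist_force [-0.0922483   0.747499   -0.26454964]
moment [0.05036644 0.00858586 0.01845684]
gripper_force 0.0
gripper_width 0.9977718367693743
top [[370.24459571   0.         317.53564343]
 [  0.         370.24459571 199.7474391 ]
 [  0.           0.           1.        ]] [ 2.1258174  -2.14100571  0.17768732] [-0.05869484  0.5438241   1.18072679]
side [[394.09431196   0.         310.84662351]
 [  0.         394.09431196 205.63658328]
 [  0.           0.           1.        ]] [ 0.30486092 -2.45437208  1.67462785] [0.50245254 0.16208516 1.01470791]
```

View pics/top0.png

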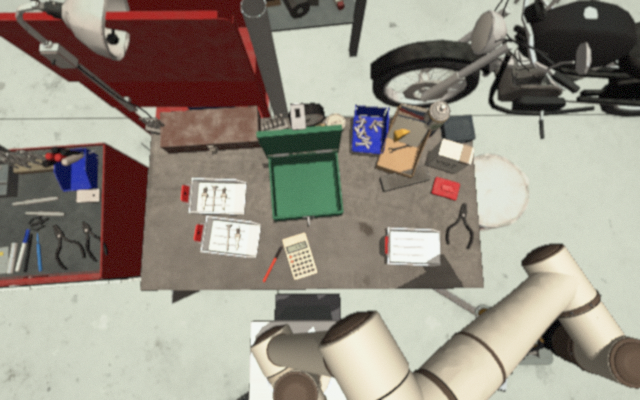

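View pics/side0.png

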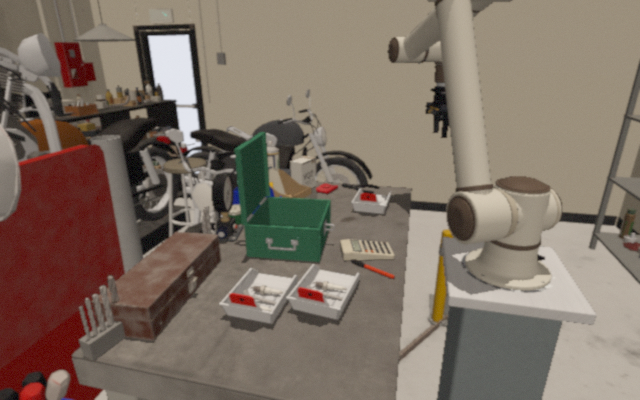

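Top view: the two loaded trays are at about (218,197) and (230,237), the empty one at about (412,246). All noses point right (-y). The box is at about (306,185) with its lid upright. Next I measure these.

```bash
cat > h.py <<'E'
from station import r
import numpy as np, cv2
def cap(n):
    c=r.capture(n); c["R"]=cv2.Rodrigues(np.array(c["rvec"]))[0]; return c
def plane(c,uv,z):
    uv=np.atleast_2d(uv).astype(float); K=c["camera_matrix"]
    d=np.c_[uv,np.ones(len(uv))]@np.linalg.inv(K).T@c["R"]; o=-c["R"].T@np.ravel(c["tvec"])
    return o+d*((z-o[2])/d[:,2])[:,None]
def proj(c,P): return cv2.projectPoints(np.atleast_2d(P).astype(float),np.array(c["rvec"]),np.array(c["tvec"]),c["camera_matrix"],None)[0][:,0]
def tri(c1,u1,c2,u2):
    P=[c["camera_matrix"]@np.c_[c["R"],np.ravel(c["tvec"])] for c in(c1,c2)]
    X=cv2.triangulatePoints(P[0],P[1],np.array(u1,float),np.array(u2,float)); return (X[:3]/X[3]).ravel()
def blobs(m,amin):
    n,l,s,ce=cv2.connectedComponentsWithStats(m.astype(np.uint8),connectivity=8)
    return [(s[i],ce[i],l==i) for i in range(1,n) if s[i][4]>=amin]
def red(img):
    h=cv2.cvtColor(img,cv2.COLOR_RGB2HSV); return ((h[...,0]<8)|(h[...,0]>172))&(h[...,1]>150)&(h[...,2]>90)
def white(img):
    h=cv2.cvtColor(img,cv2.COLOR_RGB2HSV); return (h[...,1]<40)&(h[...,2]>170)
def trays(c):
    """top view: tray rect from white blob (rim plane), tab from red blob"""
    out=[]
    reds=blobs(red(c["img"]),12)
    w=cv2.morphologyEx(white(c["img"]).astype(np.uint8),cv2.MORPH_CLOSE,np.ones((5,5)))
    for s,ce,m in blobs(w,700):
        if not(s[4]<3000 and 150<ce[0]<470 and 150<ce[1]<280): continue
        pts=np.argwhere(m)[:,::-1]
        W=plane(c,pts,.02)[:,:2].astype(np.float32); rc=cv2.minAreaRect(W)
        out.append((s,ce,rc,W))
    return out,reds
E
python3 - <<'E'
from h import *
c=cap("top");d=cap("side")
np.set_printoptions(precision=4,suppress=True)
t,reds=trays(c)
for s,ce,rc,W in t: print("tray",s,ce.round(1),rc)
for s,ce,m in reds: print("red",s,ce.round(1),plane(c,ce,.06)[0])
for s,ce,m in blobs(red(d["img"]),12): print("sred",s,ce.round(1))
a=c["img"][165:270,160:460]; cv2.imwrite("pics/t1.png",cv2.resize(a[:100,:130],None,fx=6,fy=6,interpolation=cv2.INTER_CUBIC)[:,:,::-1])
cv2.imwrite("pics/t2.png",cv2.resize(c["img"][115:265,250:460],None,fx=3.8,fy=3.8,interpolation=cv2.INTER_CUBIC)[:,:,::-1])
cv2.imwrite("pics/s1.png",cv2.resize(d["img"][130:330,215:415],None,fx=3,fy=3,interpolation=cv2.INTER_CUBIC)[:,:,::-1])
E
```

```text
tray [ 387  227   54   39 1847] [412.8 245.6] ((0.38987648487091064, -0.3794265687465668), (0.17476826906204224, 0.12398336827754974), 87.24677276611328)
red [ 106    9  123   12 1154] [164.  15.] [1.2151 0.4819 0.06  ]
red [ 23  12  37   9 247] [38.6 16.7] [1.212  0.9303 0.06  ]
red [  0  14  16   8 116] [ 7.2 17.4] [1.2105 1.0426 0.06  ]
red [231  15   3   8  20] [232.1  19. ] [1.1972 0.2378 0.06  ]
red [238  26  19  48 325] [247.4  46.7] [1.089  0.1804 0.06  ]
red [265  93   2  13  19] [265.5  98.6] [0.8944 0.1135 0.06  ]
red [157 106  31   8 148] [170.6 108.1] [0.8624 0.4375 0.06  ]
red [258 106   6  11  27] [260.1 111.4] [0.8481 0.1311 0.06  ]
red [100 145   6 133 230] [102.6 213.2] [0.5017 0.6376 0.06  ]
red [ 46 153  18   8 103] [ 53.9 156.5] [0.6942 0.8177 0.06  ]
red [432 178  27  22 393] [445.3 188.4] [ 0.5759 -0.4829  0.06  ]
red [181 186   8  16 103] [184.5 193.1] [0.5661 0.3743 0.06  ]
red [194 225   9  16 103] [197.8 232.6] [0.4364 0.3245 0.06  ]
red [385 237   3  16  37] [385.7 243.8] [ 0.3962 -0.2802  0.06  ]
red [263 258  13  24  60] [269.1 269.7] [0.3171 0.0926 0.06  ]
red [ 71 275  20   5  68] [ 81.9 277. ] [0.2985 0.6849 0.06  ]
red [ 14 276  54   8 239] [ 41.3 279.5] [0.2916 0.8128 0.06  ]
red [  0 281  11   5  43] [  4.1 283. ] [0.2816 0.929  0.06  ]
sred [ 55  43  17  44 345] [63.3 64.4]
sred [157 136  12   7  53] [162.9 138.9]
sred [    0   144   124   256 21364] [ 53.8 265.4]
sred [317 184  20  10 129] [325.9 188.2]
sred [361 193  15   8 104] [368.  196.4]
sred [364 265  30  14 116] [378.8 271.2]
sred [298 288  25  14 201] [309.9 294. ]
sred [230 293  25  13 199] [241.9 299.2]
sred [ 83 304   8  27  57] [ 86.7 316.4]
```

View pics/t1.png

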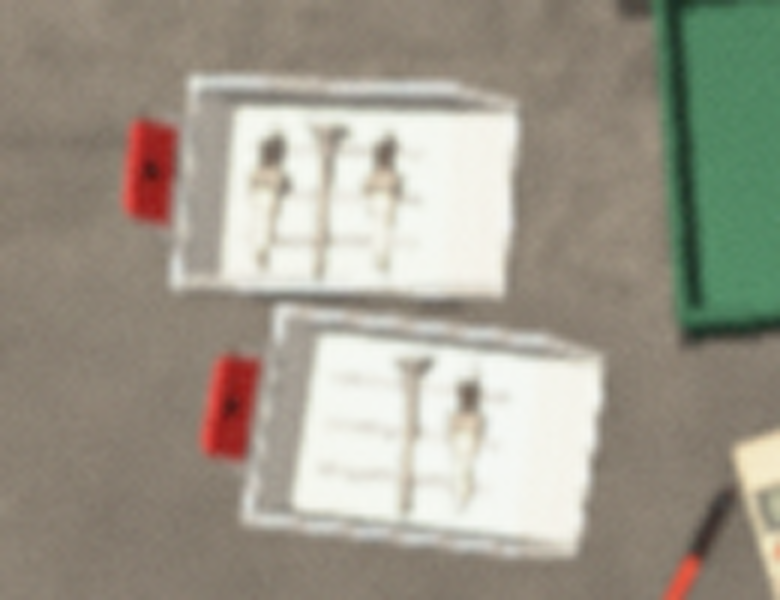

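View pics/t2.png

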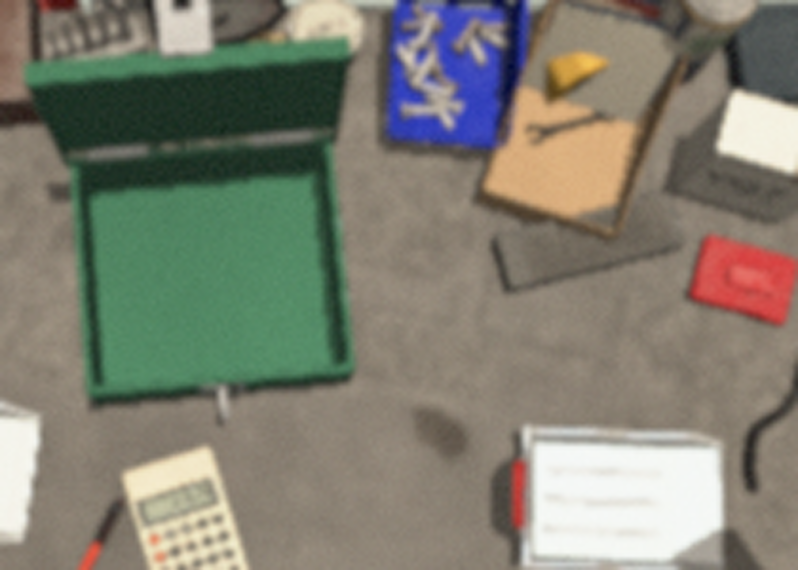

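View pics/s1.png

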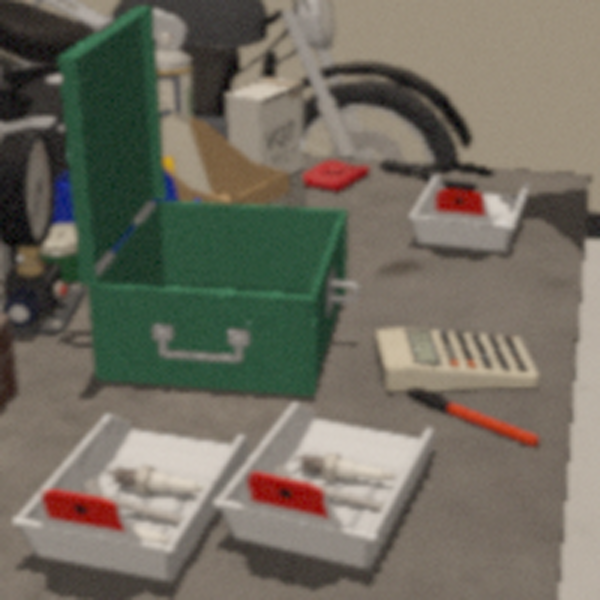

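The trays are clear. Tray 1 (far) has 3 parts and tray 2 (near) has 2. The hasp seems to be folded up, pointing backward from the top of the upright lid. I fit the poses from point correspondences next.

```bash
cat >> h.py <<'E'
from scipy.optimize import least_squares
def fit(obs,x0):
    """planar pose (x,y,yaw) from [(cam,uv,point in body)]"""
    def T(p,q): c,s=np.cos(p[2]),np.sin(p[2]); return np.array([p[0]+c*q[0]-s*q[1],p[1]+s*q[0]+c*q[1],q[2]])
    f=lambda p: np.concatenate([proj(c,T(p,q))[0]-uv for c,uv,q in obs])
    s=least_squares(f,x0,loss="soft_l1"); return s.x,f(s.x)
TAB=(-.0874,0,.057)
E
python3 - <<'E'
from h import *
np.set_printoptions(precision=4,suppress=True)
c=cap("top");d=cap("side")
z6=lambda u,v:(160+u/6,165+v/6); z4=lambda u,v:(250+u/3.8,115+v/3.8); z3=lambda u,v:(215+u/3,130+v/3)
L=(-.081,-.0585,.036);Rr=(-.081,.0585,.036)
def go(name,top,tc,sc,nose,x0):
    o=[(c,top[0],Rr if 0 else (-.081,.0585,.036)),(c,top[1],(-.081,-.0585,.036)),(c,tc,TAB),(d,sc,TAB),(c,nose,(.095,0,.007))]
    p,e=fit(o,x0); print(name,p[:2],np.degrees(p[2]),e.round(1))
# heading -y: left side(+y tray) is +x world = image up
go("t1",[z6(192,78),z6(175,290)],(184.5,193.1),(241.9,299.2),z6(511,199),(.56,.28,-1.6))
go("t2",[z6(278,305),z6(245,522)],(197.8,232.6),(309.9,294.),z6(592,452),(.43,.23,-1.6))
go("te",[z4(525,428),z4(520,562)],(385.7,243.8),(368,196.4),z4(722,505),(.39,-.38,-1.6))
H=.095
o=[(c,z4(92,398),(-.1,.11,H)),(c,z4(353,375),(-.1,-.11,H)),(c,z4(330,148),(.1,-.11,H)),(c,z4(75,163),(.1,.11,H)),(d,z3(95,280),(.1,.11,H)),(d,z3(320,295),(-.1,.11,H)),(d,z3(345,212),(-.1,-.11,H)),(d,z3(305,393),(-.1,.11,0))]
p,e=fit(o,(.6,0,0)); print("box",p,np.degrees(p[2]),e.round(1))
# lid top corners
for n,a,b in(("lid top +y",z4(28,70),z3(65,55)),("lid top -y",z4(348,45),z3(150,8))):
    X=tri(c,a,d,b); cs,sn=np.cos(p[2]),np.sin(p[2]); q=X[:2]-p[:2]; print(n,X,"box",cs*q[0]+sn*q[1],-sn*q[0]+cs*q[1])
E
```

```text
t1 [0.5617 0.2814] -92.45585607272407 [ 0.2 -0.3 -0.2 -1.3  2.   0.4  0.5  2.3 -0.4 -0.1]
t2 [0.4256 0.2322] -97.05287786455804 [ 0.3  0.  -0.1 -0.8  2.   0.1  0.4  2.4 -0.6 -0.2]
te [ 0.3887 -0.3718] -93.39597735868928 [-0.1 -0.5  0.5  0.2  1.2  0.7 -0.7  2.4 -1.2  0.2]
box [ 0.5817 -0.0265  0.0788] 4.512120346230536 [-0.3 -0.4  0.5 -0.3  0.6 -1.4  0.1  0.3  0.   1.6 -1.5  1.2  1.1 -0.4
  3.7  0.6]
lid top +y [0.6808 0.0973 0.3053] box 0.10855708732952221 0.11562765346089593
lid top -y [ 0.6956 -0.1301  0.3018] box 0.10542573243532675 -0.1121913063817112
```

```bash
cat >> h.py <<'E'
from scipy.spatial.transform import Rotation as Ro
np.set_printoptions(precision=4,suppress=True)
G=np.array([-.0984,0,.0874])          # TCP in tray, tips 15 mm below tab top
a=np.radians(20)
RG=np.c_[[0,1,0],[-np.cos(a),0,-np.sin(a)],[np.sin(a),0,-np.cos(a)]]; RG[:,0]=np.cross(RG[:,1],RG[:,2])
def tray_tool(x,y,z,yaw,pitch=0,back=0,ref=(0,0,0)):
    """TCP pose for tray with tray point ref at xyz; yaw deg, nose-down pitch deg"""
    R=Ro.from_euler("ZY",[yaw,pitch],degrees=True).as_matrix()
    Rt=R@RG; return np.array([x,y,z])+R@(G-np.array(ref))-back*Rt[:,2],Rt
def now(): s=r.sense(); return np.array(s["tcp_pos"]),np.array(s["ee_rot"])
def chain(poses,start=None):
    p,R=start or now()
    for q,Q in poses:
        d=R.T@(q-p)*1e3; w=Ro.from_matrix(R.T@Q).as_rotvec()
        n=max(np.linalg.norm(d)/50,np.degrees(np.linalg.norm(w))/8.59)
        print("xyz",d.round(1).tolist(),"ang",w.round(4).tolist(),"rows>=%.1f"%n,"-> tcp",q.round(3)); p,R=q,Q
E
python3 - <<'E'
from h import *
t=(.4256,.2322,0,-97.05)
p1=tray_tool(*t,back=.06)
mid=(np.array([.45,-.1,.32]),p1[1])
p1h=(p1[0]+[0,0,.12],p1[1])
chain([mid,p1h,p1,tray_tool(*t)])
print(p1[1])
E
```

```text
xyz [-407.9, 410.2, -72.5] ang [0.3453, 0.0676, 0.3848] rows>=11.7 -> tcp [ 0.45 -0.1   0.32]
xyz [65.0, 438.0, -99.6] ang [0.0, 0.0, 0.0] rows>=9.1 -> tcp [0.44  0.35  0.264]
xyz [0.0, 41.0, 112.8] ang [0.0, 0.0, 0.0] rows>=2.4 -> tcp [0.44  0.35  0.144]
xyz [-0.0, -0.0, 60.0] ang [0.0, 0.0, 0.0] rows>=1.2 -> tcp [0.438 0.33  0.087]
[[-0.9924  0.1153 -0.042 ]
 [ 0.1227  0.9326 -0.3394]
 [ 0.     -0.342  -0.9397]]
```

Emit:
move_arm(
  series=[
    {"grip": 0.5,"xyz": [-204,205,-36],"angular": [0,0,0]},
    {"grip": 0.5,"xyz": [-204,205,-36],"angular": [0,0,0]},
    {"grip": 0.5,"xyz": [-204,205,-36],"angular": [0,0,0]},
    {"grip": 0.5,"xyz": [-204,205,-36],"angular": [0,0,0]},
    {"grip": 0.5,"xyz": [-204,205,-36],"angular": [0,0,0]},
    {"grip": 0.5,"xyz": [-204,205,-36],"angular": [0,0,0]},
    {"grip": 0.5,"xyz": [-204,205,-36],"angular": [0,0,0]},
    {"grip": 0.5,"xyz": [-204,205,-36],"angular": [0,0,0]},
  ],
)

```text
time_s: 1.1
tcp_pos: [0.3077, -0.351, 0.284]
ee_rot: [[-0.964, -0.265, 0.001], [-0.265, 0.964, -0.001], [-0.001, -0.001, -1.0]]
wrist_force: [-0.4, -0.4, -0.3]
gripper_width: 0.51
gripper_force: 0.0
```

Emit:
move_arm(
  series=[
    {"grip": 0.5,"xyz": [-204,205,-36],"angular": [0.345,0.068,0.385]},
    {"grip": 0.5,"xyz": [-204,205,-36],"angular": [0.345,0.068,0.385]},
    {"grip": 0.5,"xyz": [-204,205,-36],"angular": [0.345,0.068,0.385]},
    {"grip": 0.5,"xyz": [-204,205,-36],"angular": [0.345,0.068,0.385]},
    {"grip": 0.5,"xyz": [-204,205,-36],"angular": [0.345,0.068,0.385]},
    {"grip": 0.5,"xyz": [-204,205,-36],"angular": [0.345,0.068,0.385]},
    {"grip": 0.5,"xyz": [-204,205,-36],"angular": [0.345,0.068,0.385]},
    {"grip": 0.5,"xyz": [-204,205,-36],"angular": [0.345,0.068,0.385]},
  ],
)

```text
time_s: 1.9
tcp_pos: [0.4521, -0.0986, 0.3197]
ee_rot: [[-0.993, 0.115, -0.041], [0.122, 0.932, -0.34], [-0.0, -0.343, -0.939]]
wrist_force: [1.2, 0.2, 0.0]
gripper_width: 0.495
gripper_force: 0.0
```

Emit:
move_arm(
  series=[
    {"grip": 0.5,"xyz": [33,219,-50],"angular": [0,0,0]},
    {"grip": 0.5,"xyz": [33,219,-50],"angular": [0,0,0]},
    {"grip": 0.5,"xyz": [33,219,-50],"angular": [0,0,0]},
    {"grip": 0.5,"xyz": [33,219,-50],"angular": [0,0,0]},
    {"grip": 0.5,"xyz": [33,219,-50],"angular": [0,0,0]},
    {"grip": 0.5,"xyz": [65,438,-100],"angular": [0,0,0]},
    {"grip": 0.5,"xyz": [65,438,-100],"angular": [0,0,0]},
    {"grip": 0.5,"xyz": [65,438,-100],"angular": [0,0,0]},
    {"grip": 0.5,"xyz": [65,438,-100],"angular": [0,0,0]},
    {"grip": 0.5,"xyz": [65,438,-100],"angular": [0,0,0]},
  ],
)

```text
time_s: 2.9
tcp_pos: [0.4414, 0.3524, 0.2615]
ee_rot: [[-0.992, 0.115, -0.043], [0.123, 0.932, -0.341], [0.001, -0.344, -0.939]]
wrist_force: [-0.5, -0.4, -0.2]
gripper_width: 0.498
gripper_force: 0.0
```

Run:
```python
from h import *
print(r.sense()["joints"],r.sense()["time_s"]); print(*now())
t=(.4256,.2322,0,-97.05)
p1=tray_tool(*t,back=.05)
chain([p1,tray_tool(*t)])
c=cap("top");d=cap("side")
for s,ce,m in blobs(red(c["img"]),12):
    if 150<ce[0]<420 and 150<ce[1]<260: print("red",s,ce.round(1))
for s,ce,m in blobs(red(d["img"]),12): print("sred",s,ce.round(1))
cv2.imwrite("pics/s2.png",cv2.resize(d["img"][100:330,200:430],None,fx=2.6,fy=2.6)[:,:,::-1])
```

```text
[  59.0354   23.3892   -0.8998    7.9965  -84.2947 -158.2089] 2.9
[0.4414 0.3524 0.2615] [[-0.9924  0.1155 -0.0432]
 [ 0.1233  0.9319 -0.3411]
 [ 0.0009 -0.3438 -0.939 ]]
xyz [0.8, 38.3, 121.4] ang [-0.0019, -0.001, -0.0002] rows>=2.5 -> tcp [0.44  0.347 0.134]
xyz [-0.0, -0.0, 50.0] ang [0.0, 0.0, 0.0] rows>=1.0 -> tcp [0.438 0.33  0.087]
red [181 186   8  15 103] [184.4 193.1]
red [194 225   9  16  93] [197.8 232.5]
red [385 237   3  16  37] [385.7 243.9]
sred [ 55  43  18  44 366] [63.6 64.4]
sred [157 137  13   6  54] [163.  139.1]
sred [    0   144   124   256 22085] [ 53.7 265.6]
sred [181 148   5   4  12] [183.2 149.6]
sred [317 184  20  10 129] [325.9 188.3]
sred [361 193  15   8 104] [368.1 196.5]
sred [364 265  30  14 114] [378.6 271.1]
sred [298 288  25  14 197] [310.  294.1]
sred [230 294  25  12 199] [241.9 299.2]
```

View pics/s2.png

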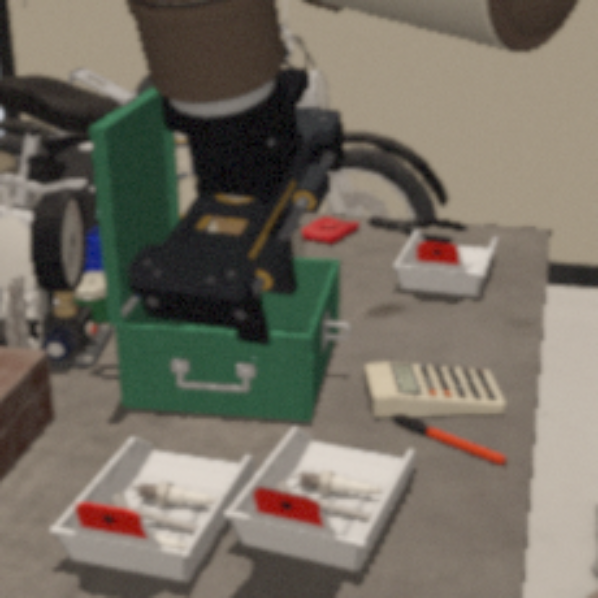

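The trays haven't moved and the gripper is above tray 2's tab. I descend and pinch it.

Emit:
move_arm(
  series=[
    {"grip": 0.5,"xyz": [1,19,60],"angular": [0,0,0]},
    {"grip": 0.5,"xyz": [1,19,60],"angular": [0,0,0]},
    {"grip": 0.5,"xyz": [1,38,121],"angular": [-0.002,0,0]},
    {"grip": 0.5,"xyz": [1,38,121],"angular": [-0.002,0,0]},
    {"grip": 0.5,"xyz": [1,38,138],"angular": [-0.002,0,0]},
    {"grip": 0.5,"xyz": [1,38,155],"angular": [-0.002,0,0]},
    {"grip": 0.5,"xyz": [1,38,163],"angular": [-0.002,0,0]},
    {"grip": 0.5,"xyz": [1,38,171],"angular": [-0.002,0,0]},
    {"grip": 0.5,"xyz": [1,38,171],"angular": [-0.002,0,0]},
    {"grip": 0.5,"xyz": [1,38,171],"angular": [-0.002,0,0]},
  ],
)

```text
time_s: 4.0
tcp_pos: [0.4371, 0.3278, 0.0905]
ee_rot: [[-0.992, 0.116, -0.041], [0.123, 0.933, -0.337], [-0.001, -0.34, -0.941]]
wrist_force: [1.1, -0.4, 0.0]
gripper_width: 0.498
gripper_force: 0.0
```

Run:
```python
from h import *
t=(.4256,.2322,0,-97.05)
print(*now()); chain([tray_tool(*t)])
d=cap("side")
cv2.imwrite("pics/s3.png",cv2.resize(d["img"][200:350,220:420],None,fx=3.5,fy=3.5)[:,:,::-1])
```

```text
[0.4371 0.3278 0.0905] [[-0.9924  0.1159 -0.0412]
 [ 0.123   0.9333 -0.3373]
 [-0.0007 -0.3398 -0.9405]]
xyz [-0.3, 3.1, 2.2] ang [0.0024, 0.0005, -0.0004] rows>=0.1 -> tcp [0.438 0.33  0.087]
```

View pics/s3.png

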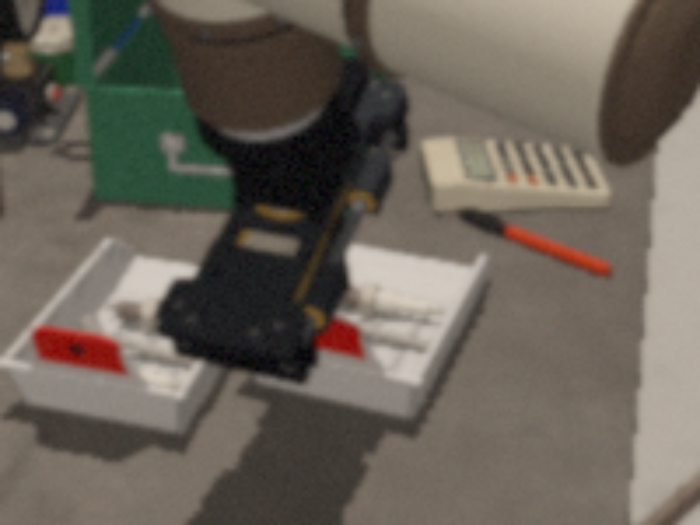

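Emit:
move_arm(
  series=[
    {"grip": 0.5,"xyz": [0,3,2],"angular": [0,0,0]},
    {"grip": 0.0,"xyz": [0,3,2],"angular": [0,0,0]},
    {"grip": 0.0,"xyz": [0,3,2],"angular": [0,0,0]},
    {"grip": 0.0,"xyz": [0,3,2],"angular": [0,0,0]},
    {"grip": 0.0,"xyz": [0,3,2],"angular": [0,0,0]},
    {"grip": 0.0,"xyz": [0,3,2],"angular": [0,0,0]},
    {"grip": 0.0,"xyz": [0,3,2],"angular": [0,0,0]},
    {"grip": 0.0,"xyz": [0,3,2],"angular": [0,0,0]},
  ],
)

```text
time_s: 4.85
tcp_pos: [0.4369, 0.3301, 0.0868]
ee_rot: [[-0.992, 0.116, -0.042], [0.123, 0.933, -0.337], [-0.0, -0.34, -0.941]]
wrist_force: [-0.5, 1.8, -0.7]
gripper_width: 0.044
gripper_force: 30.0
```

```bash
cat >> h.py <<'E'
BX=np.array([.5817,-.0265]); BY=4.51
def boxpt(x,y): return BX+Ro.from_euler("z",BY,degrees=True).as_matrix()[:2,:2]@[x,y]
E
python3 - <<'E'
from h import *
s=r.sense(); print(s["gripper_width"],s["gripper_force"],*now())
p,R=now()
up=(p+[0,0,.17],R)
n=boxpt(-.005,.05); N=(.095,0,.007)
lev=tray_tool(*n,.15,-85.5,0,ref=N)
above=tray_tool(*(boxpt(-.005,.12)),.2,-85.5,0,ref=N)
chain([up,above,lev]+[tray_tool(*n,z,-85.5,th,ref=N) for th,z in((20,.12),(35,.10),(45,.085),(55,.075))])
E
```

```text
0.04401207537783517 29.999679923057556 [0.4369 0.3301 0.0868] [[-0.9924  0.1157 -0.0417]
 [ 0.123   0.9335 -0.3369]
 [-0.0001 -0.3395 -0.9406]]
xyz [-0.0, -57.7, -159.9] ang [0.0, 0.0, 0.0] rows>=3.4 -> tcp [0.437 0.33  0.257]
xyz [-119.8, -36.3, -12.0] ang [0.0027, -0.0687, -0.1898] rows>=2.5 -> tcp [0.552 0.286 0.28 ]
xyz [-0.0, -48.7, 70.9] ang [0.0, 0.0, 0.0] rows>=1.7 -> tcp [0.558 0.216 0.23 ]
xyz [0.0, -47.5, -16.0] ang [-0.3491, 0.0, 0.0] rows>=2.3 -> tcp [0.561 0.177 0.262]
xyz [-0.0, -41.9, -15.1] ang [-0.2618, 0.0, -0.0] rows>=1.7 -> tcp [0.564 0.135 0.277]
xyz [0.0, -30.8, -10.1] ang [-0.1745, 0.0, 0.0] rows>=1.2 -> tcp [0.567 0.103 0.279]
xyz [0.0, -31.2, -15.6] ang [-0.1745, -0.0, 0.0] rows>=1.2 -> tcp [0.569 0.068 0.28 ]
```

Emit:
move_arm(
  series=[
    {"grip": 0.0,"xyz": [0,-4,-10],"angular": [0,0,0]},
    {"grip": 0.0,"xyz": [0,-10,-27],"angular": [0,0,0]},
    {"grip": 0.0,"xyz": [0,-18,-50],"angular": [0,0,0]},
    {"grip": 0.0,"xyz": [0,-26,-73],"angular": [0,0,0]},
    {"grip": 0.0,"xyz": [0,-35,-96],"angular": [0,0,0]},
    {"grip": 0.0,"xyz": [0,-43,-119],"angular": [0,0,0]},
    {"grip": 0.0,"xyz": [0,-51,-142],"angular": [0,0,0]},
    {"grip": 0.0,"xyz": [0,-58,-160],"angular": [0,0,0]},
    {"grip": 0.0,"xyz": [0,-58,-160],"angular": [0,0,0]},
  ],
)

```text
time_s: 5.75
tcp_pos: [0.4376, 0.3304, 0.2601]
ee_rot: [[-0.992, 0.117, -0.038], [0.123, 0.935, -0.333], [-0.003, -0.335, -0.942]]
wrist_force: [0.9, 0.2, -4.1]
gripper_width: 0.041
gripper_force: 30.1
```

Run:
```python
from h import *
s=r.sense(); print(s["gripper_width"],s["wrist_force"],s["moment"],s["joints"],*now())
d=cap("side");c=cap("top")
a=cv2.resize(d["img"][120:330,200:440],None,fx=2.5,fy=2.5);b=cv2.resize(c["img"][150:270,150:250],None,fx=2,fy=2)
a[:b.shape[0],-b.shape[1]:]=b
cv2.imwrite("pics/s4.png",a[:,:,::-1])
```

```text
0.041348066725004046 [ 0.9086  0.1618 -4.0902] [ 1.4898 -0.2693  0.1043] [  58.2538   21.404    -4.1636    8.2746  -82.3651 -157.7271] [0.4376 0.3304 0.2601] [[-0.9924  0.1166 -0.0384]
 [ 0.1227  0.9349 -0.3331]
 [-0.003  -0.3353 -0.9421]]
```

View pics/s4.png

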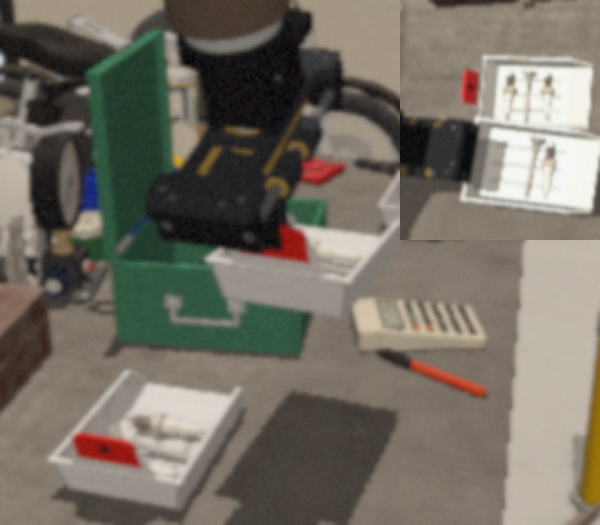

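Tray 2 is lifted and held level with both parts in it. I carry it to the box.

Emit:
move_arm(
  series=[
    {"grip": 0.0,"xyz": [-20,-6,-2],"angular": [0,-0.011,-0.032]},
    {"grip": 0.0,"xyz": [-45,-14,-4],"angular": [0,-0.026,-0.071]},
    {"grip": 0.0,"xyz": [-70,-21,-7],"angular": [0.001,-0.04,-0.11]},
    {"grip": 0.0,"xyz": [-95,-29,-9],"angular": [0.002,-0.054,-0.15]},
    {"grip": 0.0,"xyz": [-112,-34,-10],"angular": [0.003,-0.064,-0.178]},
    {"grip": 0.0,"xyz": [-120,-36,-11],"angular": [0.003,-0.069,-0.19]},
    {"grip": 0.0,"xyz": [-120,-36,-11],"angular": [0.003,-0.069,-0.19]},
  ],
)

```text
time_s: 6.55
tcp_pos: [0.5523, 0.2844, 0.278]
ee_rot: [[-0.997, -0.073, 0.024], [-0.077, 0.936, -0.344], [0.003, -0.345, -0.939]]
wrist_force: [-1.3, 0.2, -3.9]
gripper_width: 0.04
gripper_force: 30.1
```

Emit:
move_arm(
  series=[
    {"grip": 0.0,"xyz": [0,-10,14],"angular": [0,0,0]},
    {"grip": 0.0,"xyz": [0,-25,36],"angular": [0,0,0]},
    {"grip": 0.0,"xyz": [0,-40,58],"angular": [0,0,0]},
    {"grip": 0.0,"xyz": [0,-49,71],"angular": [0,0,0]},
    {"grip": 0.0,"xyz": [0,-49,71],"angular": [0,0,0]},
  ],
)

```text
time_s: 7.05
tcp_pos: [0.5558, 0.213, 0.2277]
ee_rot: [[-0.997, -0.074, 0.021], [-0.077, 0.935, -0.345], [0.005, -0.346, -0.938]]
wrist_force: [-0.8, 0.6, -4.1]
gripper_width: 0.04
gripper_force: 30.1
```

Run:
```python
from h import *
print(r.sense()["joints"],*now())
n=boxpt(-.005,.05); N=(.095,0,.007)
chain([tray_tool(*n,z,-85.5,th,ref=N) for th,z in((15,.125),(30,.10),(40,.09),(50,.08),(58,.075))])
st=now()
for th,z in((10,.13),(20,.115),(30,.10),(35,.095),(40,.09),(45,.085),(50,.08),(58,.075)):
    q,Q=tray_tool(*n,z,-85.5,th,ref=N); print(th,(st[1].T@(q-st[0])*1e3).round(),Ro.from_matrix(st[1].T@Q).as_rotvec().round(3))
```

```text
[  43.5071   24.0682   -7.7482   16.1699  -72.1818 -135.929 ] [0.5558 0.213  0.2277] [[-0.997  -0.0738  0.0215]
 [-0.0767  0.9354 -0.3452]
 [ 0.0054 -0.3458 -0.9383]]
xyz [-2.0, -31.9, -14.9] ang [-0.2658, -0.0057, -0.0006] rows>=1.8 -> tcp [0.56  0.188 0.253]
xyz [-0.0, -39.8, -10.2] ang [-0.2618, 0.0, -0.0] rows>=1.7 -> tcp [0.563 0.15  0.266]
xyz [0.0, -28.7, -14.8] ang [-0.1745, -0.0, -0.0] rows>=1.2 -> tcp [0.565 0.119 0.276]
xyz [-0.0, -30.4, -15.2] ang [-0.1745, 0.0, -0.0] rows>=1.2 -> tcp [0.568 0.085 0.28 ]
xyz [0.0, -23.7, -15.8] ang [-0.1396, -0.0, 0.0] rows>=0.9 -> tcp [0.57  0.057 0.282]
10 [ -2. -19.  -9.] [-0.179 -0.006 -0.   ]
20 [ -2. -44. -15.] [-0.353 -0.006 -0.001]
30 [ -2. -73. -14.] [-0.528 -0.006 -0.001]
35 [ -2. -89. -14.] [-0.615 -0.006 -0.002]
40 [  -2. -105.  -13.] [-0.702 -0.005 -0.002]
45 [  -2. -122.   -9.] [-0.789 -0.005 -0.002]
50 [  -2. -138.   -5.] [-0.877 -0.005 -0.002]
58 [  -2. -166.    4.] [-1.016 -0.005 -0.003]
```

Emit:
move_arm(
  series=[
    {"grip": 0.0,"xyz": [-2,-9,-5],"angular": [-0.09,-0.003,0]},
    {"grip": 0.0,"xyz": [-2,-19,-9],"angular": [-0.179,-0.006,0]},
    {"grip": 0.0,"xyz": [-2,-31,-12],"angular": [-0.266,-0.006,0]},
    {"grip": 0.0,"xyz": [-2,-44,-15],"angular": [-0.353,-0.006,0]},
    {"grip": 0.0,"xyz": [-2,-58,-15],"angular": [-0.44,-0.006,0]},
    {"grip": 0.0,"xyz": [-2,-73,-14],"angular": [-0.528,-0.006,0]},
    {"grip": 0.0,"xyz": [-2,-89,-14],"angular": [-0.615,-0.006,-0.002]},
    {"grip": 0.0,"xyz": [-2,-89,-14],"angular": [-0.615,-0.006,-0.002]},
  ],
)

```text
time_s: 7.85
tcp_pos: [0.5664, 0.1343, 0.2752]
ee_rot: [[-0.997, -0.077, -0.014], [-0.078, 0.962, 0.262], [-0.006, 0.262, -0.965]]
wrist_force: [0.0, 1.0, -2.1]
gripper_width: 0.035
gripper_force: 30.0
```

Run:
```python
from h import *
s=r.sense(); print(s["joints"],s["wrist_force"],*now())
n=boxpt(-.005,.05); N=(.095,0,.007)
st=now()
for th,z in((35,.095),(40,.09),(45,.085),(50,.08),(58,.075)):
    q,Q=tray_tool(*n,z,-85.5,th,ref=N); print(th,(st[1].T@(q-st[0])*1e3).round(),Ro.from_matrix(st[1].T@Q).as_rotvec().round(3))
d=cap("side");c=cap("top")
a=cv2.resize(d["img"][60:300,200:440],None,fx=2.5,fy=2.5);b=cv2.resize(c["img"][110:240,200:360],None,fx=2.5,fy=2.5)
a=np.hstack([a[:500,:400],np.vstack([b,np.zeros((500-b.shape[0],b.shape[1],3),np.uint8)])]); cv2.imwrite("pics/s5.png",a[:,:,::-1])
```

```text
[  21.6537   16.2868    0.421   -15.3475  -69.88   -102.351 ] [ 0.0428  1.0119 -2.0731] [0.5664 0.1343 0.2752] [[-0.9969 -0.0771 -0.0142]
 [-0.0782  0.962   0.2617]
 [-0.0065  0.262  -0.965 ]]
35 [ 2. -0.  3.] [0.003 0.006 0.001]
40 [  2. -14.  -5.] [-0.084  0.006  0.002]
45 [  2. -30. -12.] [-0.171  0.006  0.002]
50 [  2. -46. -17.] [-0.258  0.006  0.002]
58 [  2. -73. -26.] [-0.398  0.006  0.003]
```

View pics/s5.png

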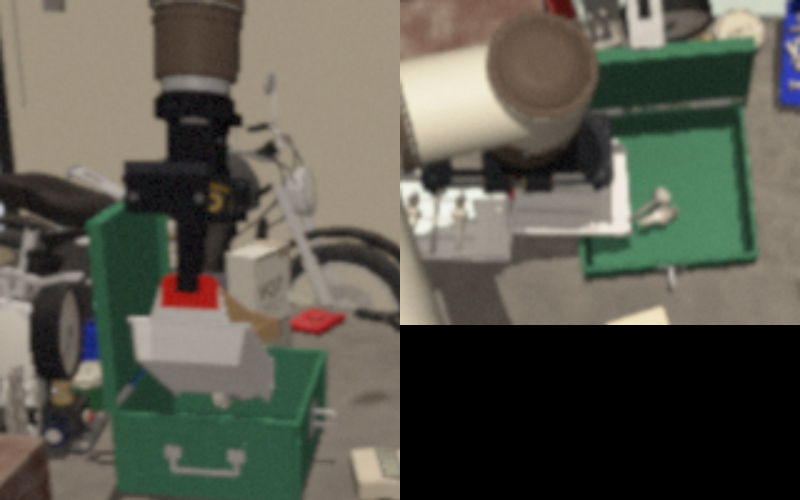

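The parts are already leaving over the nose, inside the box near panel pixel (660,210). I tilt further to empty the tray fully, then return to level.

Emit:
move_arm(
  series=[
    {"grip": 0.0,"xyz": [2,-14,-5],"angular": [-0.084,0.006,0]},
    {"grip": 0.0,"xyz": [2,-30,-12],"angular": [-0.171,0.006,0]},
    {"grip": 0.0,"xyz": [2,-46,-17],"angular": [-0.258,0.006,0]},
    {"grip": 0.0,"xyz": [2,-46,-17],"angular": [-0.258,0.006,0]},
    {"grip": 0.0,"xyz": [2,-46,-17],"angular": [-0.258,0.006,0]},
    {"grip": 0.0,"xyz": [2,-46,-17],"angular": [-0.258,0.006,0]},
    {"grip": 0.0,"xyz": [2,-46,-17],"angular": [-0.258,0.006,0]},
    {"grip": 0.0,"xyz": [2,-46,-17],"angular": [-0.258,0.006,0]},
  ],
)

```text
time_s: 8.75
tcp_pos: [0.5677, 0.0888, 0.2781]
ee_rot: [[-0.996, -0.074, -0.043], [-0.086, 0.864, 0.497], [-0.0, 0.499, -0.867]]
wrist_force: [0.1, 0.9, -2.6]
gripper_width: 0.039
gripper_force: 30.0
```

Run:
```python
from h import *
s=r.sense(); print(s["joints"],s["wrist_force"],s["gripper_width"],*now())
n=boxpt(-.005,.05); N=(.095,0,.007)
st=now()
for th,z in((40,.10),(30,.115),(20,.13),(10,.145),(0,.16)):
    q,Q=tray_tool(*n,z,-85.5,th,ref=N); print(th,(st[1].T@(q-st[0])*1e3).round(),Ro.from_matrix(st[1].T@Q).as_rotvec().round(3))
L=tray_tool(*n,.16,-85.5,0,ref=N)
# carry: up, around in front of box, over the empty tray
L2=(L[0]+[-.05,0,.08],L[1]); A=tray_tool(.3887,-.3718,.19,-93.4)
M=(np.array([.45,.0,.35]),A[1])
chain([L2,M,A],start=L)
```

```text
[  8.6208  17.8926   4.6579 -30.7546 -76.702  -86.4854] [ 0.1028  0.9001 -2.627 ] 0.03939276197001076 [0.5677 0.0888 0.2781] [[-0.9963 -0.0743 -0.0425]
 [-0.0856  0.8636  0.4969]
 [-0.0002  0.4987 -0.8668]]
40 [-0. 30.  8.] [ 0.173 -0.003  0.007]
30 [-0. 55. 28.] [ 0.348 -0.002  0.007]
20 [-1. 73. 50.] [ 0.522 -0.002  0.007]
10 [-1. 86. 73.] [ 0.697 -0.001  0.007]
0 [-1. 92. 96.] [ 0.871 -0.     0.007]
xyz [49.8, -23.7, -76.5] ang [0.0, 0.0, 0.0] rows>=1.9 -> tcp [0.508 0.216 0.32 ]
xyz [74.4, -208.0, 44.2] ang [-0.0, 0.0472, 0.1296] rows>=4.5 -> tcp [0.45 0.   0.35]
xyz [39.1, -234.9, 162.7] ang [0.0, 0.0, 0.0] rows>=5.8 -> tcp [ 0.395 -0.274  0.277]
```

Wrist load reads 2.6 N, so tray 2 is empty. I level it and carry it toward the empty tray.

Emit:
move_arm(
  series=[
    {"grip": 0.0,"xyz": [0,15,4],"angular": [0.09,0,0]},
    {"grip": 0.0,"xyz": [0,30,8],"angular": [0.173,0,0]},
    {"grip": 0.0,"xyz": [0,43,17],"angular": [0.26,0,0.007]},
    {"grip": 0.0,"xyz": [0,55,28],"angular": [0.348,0,0.007]},
    {"grip": 0.0,"xyz": [0,65,39],"angular": [0.435,0,0.007]},
    {"grip": 0.0,"xyz": [0,73,50],"angular": [0.522,0,0.007]},
    {"grip": 0.0,"xyz": [0,80,61],"angular": [0.61,0,0.007]},
    {"grip": 0.0,"xyz": [0,86,73],"angular": [0.697,0,0.007]},
    {"grip": 0.0,"xyz": [0,90,84],"angular": [0.784,0,0.007]},
    {"grip": 0.0,"xyz": [0,92,96],"angular": [0.871,0,0.007]},
  ],
)

```text
time_s: 9.75
tcp_pos: [0.5571, 0.2168, 0.241]
ee_rot: [[-0.997, -0.073, 0.028], [-0.078, 0.937, -0.341], [-0.002, -0.342, -0.94]]
wrist_force: [-0.0, -0.5, -1.9]
gripper_width: 0.039
gripper_force: 30.0
```

Emit:
move_arm(
  series=[
    {"grip": 0.0,"xyz": [10,-5,-15],"angular": [0,0,0]},
    {"grip": 0.0,"xyz": [25,-12,-38],"angular": [0,0,0]},
    {"grip": 0.0,"xyz": [40,-19,-61],"angular": [0,0,0]},
    {"grip": 0.0,"xyz": [50,-24,-76],"angular": [0,0,0]},
    {"grip": 0.0,"xyz": [50,-24,-76],"angular": [0,0,0]},
  ],
)

```text
time_s: 10.25
tcp_pos: [0.5071, 0.2153, 0.3246]
ee_rot: [[-0.997, -0.072, 0.032], [-0.078, 0.939, -0.334], [-0.006, -0.335, -0.942]]
wrist_force: [0.2, 0.3, -2.0]
gripper_width: 0.036
gripper_force: 30.0
```

Emit:
move_arm(
  series=[
    {"grip": 0.0,"xyz": [7,-21,4],"angular": [0,0.004,0.013]},
    {"grip": 0.0,"xyz": [19,-52,11],"angular": [0,0.012,0.032]},
    {"grip": 0.0,"xyz": [30,-83,18],"angular": [0,0.019,0.052]},
    {"grip": 0.0,"xyz": [41,-114,24],"angular": [0,0.026,0.071]},
    {"grip": 0.0,"xyz": [52,-146,31],"angular": [0,0.033,0.091]},
    {"grip": 0.0,"xyz": [63,-177,38],"angular": [0,0.04,0.11]},
    {"grip": 0.0,"xyz": [71,-198,42],"angular": [0,0.045,0.123]},
    {"grip": 0.0,"xyz": [74,-208,44],"angular": [0,0.047,0.13]},
    {"grip": 0.0,"xyz": [74,-208,44],"angular": [0,0.047,0.13]},
  ],
)

```text
time_s: 11.15
tcp_pos: [0.4494, -0.002, 0.3501]
ee_rot: [[-0.998, 0.06, -0.021], [0.063, 0.938, -0.34], [-0.0, -0.34, -0.94]]
wrist_force: [0.7, 0.4, -2.1]
gripper_width: 0.041
gripper_force: 30.0
```

Run:
```python
from h import *
s=r.sense(); print(s["joints"],s["wrist_force"],s["gripper_width"],*now())
c=cap("top");d=cap("side")
for s,ce,m in blobs(red(c["img"]),12):
    if 150<ce[0]<420 and 150<ce[1]<260: print("red",s,ce.round(1))
for s,ce,m in blobs(red(d["img"]),12):
    if ce[1]>185:print("sred",s,ce.round(1))
chain([tray_tool(.3887,-.3718,.12,-93.4)])
a=np.vstack([cv2.resize(c["img"][200:280,350:470],None,fx=5,fy=5)[:,:600],cv2.resize(d["img"][150:230,300:420],None,fx=2,fy=2,)[:,:].repeat(1,0)[:,:240] if 0 else np.zeros((1,600,3),np.uint8)])
cv2.imwrite("pics/t6.png",cv2.cvtColor(cv2.resize(c["img"][160:280,240:460],None,fx=3.6,fy=3.6),cv2.COLOR_RGB2BGR))
```

```text
[  30.8618    2.9506  -18.2205   16.5254  -80.7766 -128.873 ] [ 0.6705  0.4051 -2.1426] 0.04050826228052167 [ 0.4494 -0.002   0.3501] [[-0.998   0.0596 -0.021 ]
 [ 0.0632  0.9384 -0.3396]
 [-0.0005 -0.3403 -0.9403]]
red [181 186   8  15  99] [184.4 192.9]
red [394 250   4  17  37] [395.5 257.9]
sred [    0   144   124   256 22074] [ 53.7 265.6]
sred [317 184  20  10 130] [325.8 188.3]
sred [374 192  15   7  92] [381.4 194.8]
sred [364 265  30  14 117] [378.6 271.1]
sred [230 293  25  13 199] [241.8 299.2]
xyz [38.6, -210.7, 227.8] ang [0.0013, -0.0007, -0.0018] rows>=6.3 -> tcp [ 0.395 -0.274  0.207]
```

View pics/t6.png

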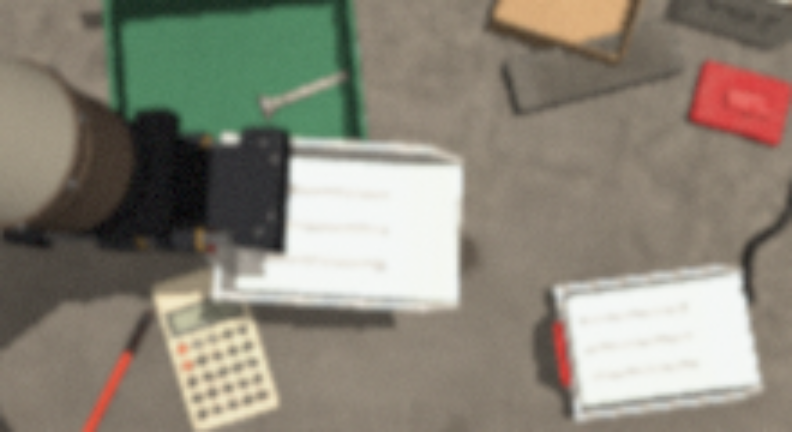

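The empty tray has been knocked aside. It now lies at crop corners (556,288), (577,415) and (751,329). I re-fit it.

Run:
```python
from h import *
c=cap("top");d=cap("side")
z=lambda u,v:(240+u/3.6,160+v/3.6)
N=(.095,0,.007)
o=[(c,z(556,288),(-.081,.0585,.036)),(c,z(577,415),(-.081,-.0585,.036)),(c,(395.5,257.9),TAB),(d,(381.4,194.8),TAB),(c,z(751,329),N)]
p,e=fit(o,(.36,-.4,-1.5)); print("te",p[:2],np.degrees(p[2]),e.round(1))
w=plane(c,np.array([z(740,268),z(762,390)]),.007); print("nose dir yaw",np.degrees(np.arctan2(*(w[0]-w[1])[1::-1]))-90, w.mean(0), np.linalg.norm(w[0]-w[1]))
# held tray consistency: nose from tool pose
q,Q=now(); R=Q@RG.T; org=q-R@G; nose=org+R@np.array(N); print("held yaw",np.degrees(np.arctan2(R[1,0],R[0,0])),"pitch",np.degrees(np.arcsin(-R[2,0])),"nose px",proj(c,nose),"obs",z(460,232), plane(c,z(460,232),nose[2])-nose)
for y in(.055,-.055): print(proj(c,org+R@np.array([.095,y,.01])))
print(z(462,160),z(458,305))
yaw=np.degrees(p[2]); chain([tray_tool(p[0],p[1],.12,yaw)])
```

```text
te [ 0.3611 -0.4014] -83.45332247965547 [ 0.2 -0.2 -0.   0.7  1.3  0.  -0.6  2.  -0.9  0. ]
nose dir yaw -83.39185822025847 [ 0.3724 -0.4987  0.007 ] 0.11289840018751127
held yaw -93.46678710247713 pitch 0.04244522341265138 nose px [[366.6237 224.2397]] obs (367.77777777777777, 224.44444444444446) [[-0.0006 -0.0031  0.    ]]
[[367.411  203.7429]]
[[366.1166 244.89  ]]
(368.33333333333337, 204.44444444444446) (367.22222222222223, 244.72222222222223)
xyz [81.6, -241.7, 239.1] ang [0.0008, -0.0603, -0.164] rows>=7.0 -> tcp [ 0.35  -0.304  0.207]
```

Emit:
move_arm(
  series=[
    {"grip": 0.0,"xyz": [10,-30,15],"angular": [0,-0.007,-0.02]},
    {"grip": 0.0,"xyz": [21,-62,40],"angular": [0,-0.015,-0.041]},
    {"grip": 0.0,"xyz": [32,-94,70],"angular": [0,-0.023,-0.063]},
    {"grip": 0.0,"xyz": [43,-126,103],"angular": [0,-0.031,-0.085]},
    {"grip": 0.0,"xyz": [54,-158,140],"angular": [0,-0.039,-0.107]},
    {"grip": 0.0,"xyz": [65,-191,176],"angular": [0,-0.048,-0.13]},
    {"grip": 0.0,"xyz": [73,-217,208],"angular": [0,-0.054,-0.147]},
    {"grip": 0.0,"xyz": [79,-234,229],"angular": [0,-0.058,-0.159]},
    {"grip": 0.0,"xyz": [82,-242,239],"angular": [0,-0.06,-0.164]},
    {"grip": 0.0,"xyz": [82,-242,239],"angular": [0,-0.06,-0.164]},
  ],
)

```text
time_s: 12.35
tcp_pos: [0.3475, -0.3052, 0.2064]
ee_rot: [[-0.994, -0.106, 0.033], [-0.111, 0.934, -0.339], [0.004, -0.34, -0.94]]
wrist_force: [0.4, 0.8, -2.1]
gripper_width: 0.038
gripper_force: 30.0
```

Run:
```python
from h import *
s=r.sense(); print(s["joints"],s["wrist_force"],s["gripper_width"],*now())
d=cap("side")
for s,ce,m in blobs(red(d["img"]),12):
    if ce[1]>185:print("sred",s,ce.round(1))
t=(.3611,-.4014); y=-83.45
chain([tray_tool(*t,.06,y),tray_tool(*t,.03,y),tray_tool(*t,.017,y)])
```

```text
[-11.4249   2.7233 -44.176   29.7316 -40.9887 -94.4789] [ 0.4275  0.7518 -2.1092] 0.03756012435110112 [ 0.3475 -0.3052  0.2064] [[-0.9938 -0.1056  0.0335]
 [-0.1107  0.9344 -0.3386]
 [ 0.0045 -0.3403 -0.9403]]
sred [    0   144   123   256 22061] [ 53.7 265.6]
sred [316 184  21  10 129] [325.9 188.2]
sred [374 192  15   7  94] [381.2 194.9]
sred [364 265  30  13 114] [378.6 271.1]
sred [230 293  25  13 202] [241.9 299.2]
xyz [-1.6, 21.3, 56.0] ang [0.001, -0.0029, -0.001] rows>=1.2 -> tcp [ 0.35  -0.304  0.147]
xyz [0.0, 10.3, 28.2] ang [0.0, 0.0, 0.0] rows>=0.6 -> tcp [ 0.35  -0.304  0.117]
xyz [0.0, 4.4, 12.2] ang [0.0, 0.0, 0.0] rows>=0.3 -> tcp [ 0.35  -0.304  0.104]
```

Emit:
move_arm(
  series=[
    {"grip": 0.0,"xyz": [-1,7,18],"angular": [0,0,0]},
    {"grip": 0.0,"xyz": [-2,14,37],"angular": [0,-0.003,0]},
    {"grip": 0.0,"xyz": [-2,21,56],"angular": [0,-0.003,0]},
    {"grip": 0.0,"xyz": [-2,25,66],"angular": [0,-0.003,0]},
    {"grip": 0.0,"xyz": [-2,29,76],"angular": [0,-0.003,0]},
    {"grip": 0.0,"xyz": [-2,32,84],"angular": [0,-0.003,0]},
    {"grip": 0.0,"xyz": [-2,32,84],"angular": [0,-0.003,0]},
  ],
)

```text
time_s: 13.1
tcp_pos: [0.3512, -0.3023, 0.1177]
ee_rot: [[-0.993, -0.109, 0.041], [-0.116, 0.934, -0.339], [-0.001, -0.341, -0.94]]
wrist_force: [0.2, -0.4, -3.0]
gripper_width: 0.041
gripper_force: 30.0
```

Run:
```python
from h import *
s=r.sense(); print(s["joints"],s["wrist_force"],s["moment"],s["gripper_width"],*now())
t=(.3611,-.4014); y=-83.45
chain([tray_tool(*t,.03,y),tray_tool(*t,.017,y)])
q,Q=now(); R=Q@RG.T; print("tray org",q-R@G,"axes",R[:,0],R[:,2])
d=cap("side");c=cap("top")
a=np.hstack([cv2.resize(d["img"][150:230,340:420],None,fx=5,fy=5),cv2.resize(c["img"][220:300,370:450],None,fx=5,fy=5)])
cv2.imwrite("pics/s7.png",a[:,:,::-1])
```

```text
[ -16.4172   10.1406  -55.6495   50.0953  -24.1207 -113.0927] [ 0.2224 -0.3711 -2.9559] [ 1.0909  0.1942 -0.0658] 0.04107129888492212 [ 0.3512 -0.3023  0.1177] [[-0.9932 -0.109   0.0411]
 [-0.1165  0.9336 -0.3389]
 [-0.0014 -0.3414 -0.9399]]
xyz [1.4, -1.0, 0.7] ang [0.0007, 0.0021, 0.0018] rows>=0.0 -> tcp [ 0.35  -0.304  0.117]
xyz [0.0, 4.4, 12.2] ang [0.0, 0.0, 0.0] rows>=0.3 -> tcp [ 0.35  -0.304  0.104]
tray org [ 0.3627 -0.4     0.0302] axes [ 0.1165 -0.9932 -0.0007] [-0.0013 -0.0008  1.    ]
```

View pics/s7.png

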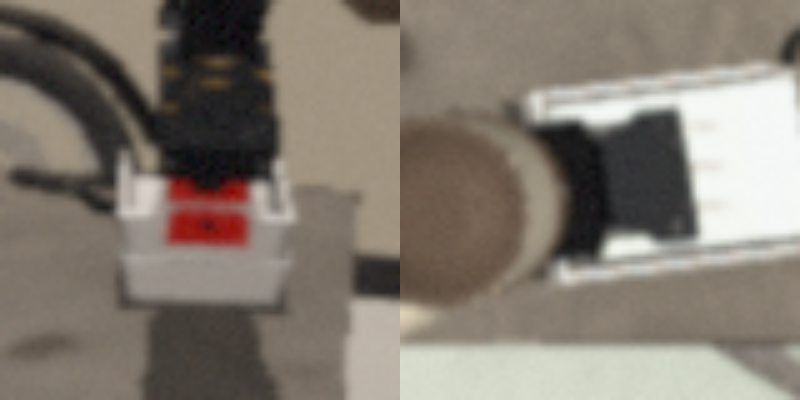

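The held tray sits aligned over the empty one in both views. I lower it gently onto the nest.

Emit:
move_arm(
  series=[
    {"grip": 0.0,"xyz": [1,0,3],"angular": [0,0.002,0.002]},
    {"grip": 0.0,"xyz": [1,1,5],"angular": [0,0.002,0.002]},
    {"grip": 0.0,"xyz": [1,2,7],"angular": [0,0.002,0.002]},
    {"grip": 0.0,"xyz": [1,2,9],"angular": [0,0.002,0.002]},
    {"grip": 0.0,"xyz": [1,3,10],"angular": [0,0.002,0.002]},
    {"grip": 0.0,"xyz": [1,3,10],"angular": [0,0.002,0.002]},
  ],
)

```text
time_s: 13.8
tcp_pos: [0.35, -0.3038, 0.1077]
ee_rot: [[-0.994, -0.104, 0.04], [-0.112, 0.934, -0.339], [-0.002, -0.341, -0.94]]
wrist_force: [0.5, 0.2, -2.1]
gripper_width: 0.043
gripper_force: 30.0
```

Run:
```python
from h import *
s=r.sense(); print(s["joints"][2:5],s["wrist_force"],s["moment"],s["gripper_width"])
q,Q=now(); R=Q@RG.T; print("tray org",q-R@G,"axes",R[:,0],R[:,2])
chain([tray_tool(.3611,-.4014,.017,-83.45)])
```

```text
[-57.1035  55.149  -22.1351] [ 0.4674  0.182  -2.0679] [ 1.2211 -0.1587  0.2385] 0.0425264052223017
tray org [ 0.3612 -0.4015  0.0203] axes [ 0.112  -0.9937 -0.0006] [-0.0021 -0.0009  1.    ]
xyz [0.1, 1.3, 3.1] ang [0.0006, 0.0013, -0.0027] rows>=0.1 -> tcp [ 0.35  -0.304  0.104]
```

Emit:
move_arm(
  series=[
    {"grip": 0.0,"xyz": [0,0.4,1],"angular": [0,0,0]},
    {"grip": 0.0,"xyz": [0,0.7,2],"angular": [0,0,0]},
    {"grip": 0.0,"xyz": [0,1,3],"angular": [0,0,0]},
    {"grip": 0.0,"xyz": [0,1,3],"angular": [0,0,0]},
  ],
)

```text
time_s: 14.2
tcp_pos: [0.3502, -0.3038, 0.1048]
ee_rot: [[-0.994, -0.104, 0.041], [-0.112, 0.934, -0.339], [-0.003, -0.342, -0.94]]
wrist_force: [1.3, 1.1, -0.2]
gripper_width: 0.036
gripper_force: 30.3
```

Run:
```python
from h import *
s=r.sense(); print(s["joints"][2:5],s["wrist_force"],s["moment"],s["gripper_width"])
q,Q=now(); R=Q@RG.T; print("tray org",q-R@G,"axes",R[:,0],R[:,2])
```

```text
[-57.5406  56.9594 -21.5367] [ 1.2852  1.1288 -0.1996] [ 1.2289 -0.2826  0.2961] 0.03582048099796004
tray org [ 0.3614 -0.4016  0.0174] axes [ 0.1121 -0.9937 -0.0003] [-0.0025 -0.0006  1.    ]
```

Emit:
move_arm(
  series=[
    {"grip": 0.0,"xyz": [0,0.3,1],"angular": [0,0,0]},
    {"grip": 0.0,"xyz": [0,0.3,1],"angular": [0,0,0]},
  ],
)

```text
time_s: 14.4
tcp_pos: [0.3504, -0.3041, 0.1045]
ee_rot: [[-0.994, -0.104, 0.041], [-0.112, 0.934, -0.34], [-0.003, -0.343, -0.939]]
wrist_force: [0.0, 3.4, 5.3]
gripper_width: 0.037
gripper_force: 33.3
```

Emit:
move_arm(
  series=[
    {"grip": 0.4,"xyz": [0,0,0],"angular": [0,0,0]},
    {"grip": 0.4,"xyz": [0,0,0],"angular": [0,0,0]},
    {"grip": 0.4,"xyz": [0,0,0],"angular": [0,0,0]},
    {"grip": 0.4,"xyz": [0,0,-20],"angular": [0,0,0]},
    {"grip": 0.4,"xyz": [0,0,-50],"angular": [0,0,0]},
    {"grip": 0.4,"xyz": [0,0,-90],"angular": [0,0,0]},
    {"grip": 0.4,"xyz": [0,0,-130],"angular": [0,0,0]},
    {"grip": 0.4,"xyz": [0,0,-170],"angular": [0,0,0]},
  ],
)

```text
time_s: 15.2
tcp_pos: [0.342, -0.2454, 0.2643]
ee_rot: [[-0.994, -0.104, 0.038], [-0.11, 0.935, -0.338], [-0.0, -0.34, -0.94]]
wrist_force: [1.3, 0.4, 0.5]
gripper_width: 0.396
gripper_force: 0.0
```

Run:
```python
from h import *
s=r.sense(); print(s["joints"],s["wrist_force"],s["gripper_width"],*now())
c=cap("top");d=cap("side")
for s,ce,m in blobs(red(c["img"]),12):
    if 150<ce[0]<420 and 150<ce[1]<270: print("red",s,ce.round(1))
for s,ce,m in blobs(red(d["img"]),12):
    if ce[1]>185:print("sred",s,ce.round(1))
a=np.hstack([cv2.resize(d["img"][160:230,340:420],None,fx=5,fy=5),cv2.resize(c["img"][230:300,370:450],None,fx=5,fy=5)])
cv2.imwrite("pics/s8.png",a[:,:,::-1])
t=(.5617,.2814,0,-92.46)
A=tray_tool(*t,back=.05); M=(np.array([.42,.0,.33]),A[1]); H=(A[0]+[0,0,.13],A[1])
chain([M,H,A,tray_tool(*t)])
```

```text
[ -0.8693  -4.7349 -40.8274  24.6777 -53.9262 -97.4777] [1.3135 0.4402 0.5029] 0.3960018031125063 [ 0.342  -0.2454  0.2643] [[-0.9939 -0.1037  0.038 ]
 [-0.1104  0.9346 -0.3381]
 [-0.0005 -0.3402 -0.9404]]
red [181 185   8  17 105] [184.4 193.1]
red [270 258   6  10  24] [272.7 262.6]
sred [    0   144   124   256 22065] [ 53.7 265.6]
sred [317 184  20  10 127] [325.9 188.3]
sred [374 186  15  13 167] [381.2 192.2]
sred [364 265  31  14 128] [379.5 271.2]
sred [230 293  25  13 201] [241.8 299.2]
xyz [-102.7, 200.3, -137.7] ang [-0.0006, 0.065, 0.1429] rows>=5.3 -> tcp [0.42 0.   0.33]
xyz [-129.5, 400.9, -76.1] ang [0.0, 0.0, 0.0] rows>=8.6 -> tcp [0.567 0.397 0.264]
xyz [0.0, 44.5, 122.2] ang [0.0, 0.0, 0.0] rows>=2.6 -> tcp [0.567 0.397 0.134]
xyz [-0.0, 0.0, 50.0] ang [0.0, 0.0, 0.0] rows>=1.0 -> tcp [0.566 0.38  0.087]
```

View pics/s8.png

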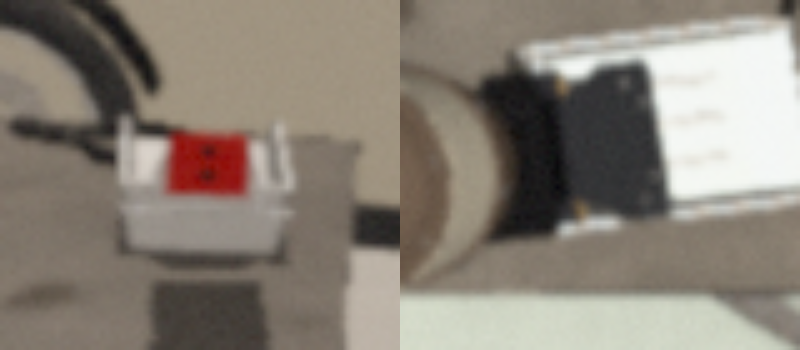

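The first tray is nested straight, with the tabs stacked. The other loaded tray hasn't moved, so I go to it.

Emit:
move_arm(
  series=[
    {"grip": 0.5,"xyz": [-25,50,-35],"angular": [0,0.016,0.036]},
    {"grip": 0.5,"xyz": [-51,100,-69],"angular": [0,0.033,0.072]},
    {"grip": 0.5,"xyz": [-68,133,-92],"angular": [0,0.044,0.096]},
    {"grip": 0.5,"xyz": [-85,167,-115],"angular": [0,0.055,0.12]},
    {"grip": 0.5,"xyz": [-103,200,-138],"angular": [0,0.065,0.143]},
    {"grip": 0.5,"xyz": [-103,200,-138],"angular": [0,0.065,0.143]},
    {"grip": 0.5,"xyz": [-103,200,-138],"angular": [0,0.065,0.143]},
  ],
)

```text
time_s: 16.0
tcp_pos: [0.4195, 0.0002, 0.3242]
ee_rot: [[-0.999, 0.036, -0.026], [0.043, 0.939, -0.342], [0.012, -0.343, -0.939]]
wrist_force: [-0.2, -0.0, 0.2]
gripper_width: 0.505
gripper_force: 0.0
```

Emit:
move_arm(
  series=[
    {"grip": 0.5,"xyz": [-130,401,-76],"angular": [0,0,0]},
    {"grip": 0.5,"xyz": [-130,401,-76],"angular": [0,0,0]},
    {"grip": 0.5,"xyz": [-130,401,-76],"angular": [0,0,0]},
    {"grip": 0.5,"xyz": [-130,401,-76],"angular": [0,0,0]},
    {"grip": 0.5,"xyz": [-130,401,-76],"angular": [0,0,0]},
    {"grip": 0.5,"xyz": [-130,401,-76],"angular": [0,0,0]},
    {"grip": 0.5,"xyz": [-130,401,-76],"angular": [0,0,0]},
    {"grip": 0.5,"xyz": [-130,401,-76],"angular": [0,0,0]},
    {"grip": 0.5,"xyz": [-130,401,-76],"angular": [0,0,0]},
    {"grip": 0.5,"xyz": [-130,401,-76],"angular": [0,0,0]},
  ],
)

```text
time_s: 17.0
tcp_pos: [0.5668, 0.396, 0.2531]
ee_rot: [[-0.999, 0.037, -0.03], [0.045, 0.937, -0.346], [0.015, -0.347, -0.938]]
wrist_force: [-0.8, -0.5, -0.5]
gripper_width: 0.499
gripper_force: 0.0
```

Run:
```python
from h import *
s=r.sense(); print(s["joints"],*now())
c=cap("top");d=cap("side")
for s,ce,m in blobs(red(c["img"]),12):
    if 150<ce[0]<420 and 150<ce[1]<270: print("red",s,ce.round(1))
for s,ce,m in blobs(red(d["img"]),12):
    if ce[1]>185:print("sred",s,ce.round(1))
t=(.5617,.2814,0,-92.46)
chain([tray_tool(*t,back=.05),tray_tool(*t)])
```

```text
[  52.5775   35.8428   17.9217   10.7405  -89.411  -146.7798] [0.5668 0.396  0.2531] [[-0.9989  0.0374 -0.0298]
 [ 0.0454  0.9373 -0.3456]
 [ 0.015  -0.3465 -0.9379]]
red [181 186   8  16  95] [184.2 193.2]
red [394 250   6  17  53] [396.7 258.1]
red [263 258  13  24  59] [269.2 269.5]
sred [    0   144   123   256 22062] [ 53.7 265.7]
sred [317 184  20  10 128] [326.  188.2]
sred [374 186  15  13 166] [381.2 192.3]
sred [364 265  30  14 115] [378.7 271.1]
sred [230 294  25  12 191] [241.9 299.4]
xyz [-1.7, 44.9, 113.1] ang [-0.0034, -0.0137, 0.001] rows>=2.4 -> tcp [0.567 0.397 0.134]
xyz [-0.0, 0.0, 50.0] ang [0.0, 0.0, 0.0] rows>=1.0 -> tcp [0.566 0.38  0.087]
```

Emit:
move_arm(
  series=[
    {"grip": 0.5,"xyz": [-2,22,56],"angular": [-0.003,-0.014,0]},
    {"grip": 0.5,"xyz": [-2,22,56],"angular": [-0.003,-0.014,0]},
    {"grip": 0.5,"xyz": [-2,45,113],"angular": [-0.003,-0.014,0]},
    {"grip": 0.5,"xyz": [-2,45,113],"angular": [-0.003,-0.014,0]},
    {"grip": 0.5,"xyz": [-2,45,130],"angular": [-0.003,-0.014,0]},
    {"grip": 0.5,"xyz": [-2,45,146],"angular": [-0.003,-0.014,0]},
    {"grip": 0.5,"xyz": [-2,45,155],"angular": [-0.003,-0.014,0]},
    {"grip": 0.5,"xyz": [-2,45,162],"angular": [-0.003,-0.014,0]},
    {"grip": 0.5,"xyz": [-2,45,162],"angular": [-0.003,-0.014,0]},
    {"grip": 0.5,"xyz": [-2,45,162],"angular": [-0.003,-0.014,0]},
  ],
)

```text
time_s: 18.1
tcp_pos: [0.5665, 0.3826, 0.0912]
ee_rot: [[-0.999, 0.039, -0.01], [0.04, 0.94, -0.338], [-0.004, -0.338, -0.941]]
wrist_force: [0.3, 0.8, -0.6]
gripper_width: 0.503
gripper_force: 0.0
```

Run:
```python
from h import *
print(r.sense()["wrist_force"],*now())
chain([tray_tool(.5617,.2814,0,-92.46)])
```

```text
[ 0.2759  0.7868 -0.5658] [0.5665 0.3826 0.0912] [[-0.9992  0.039  -0.01  ]
 [ 0.0401  0.9402 -0.3384]
 [-0.0038 -0.3385 -0.941 ]]
xyz [0.4, -1.4, 4.6] ang [0.0038, 0.0045, 0.0014] rows>=0.1 -> tcp [0.566 0.38  0.087]
```

Emit:
move_arm(
  series=[
    {"grip": 0.5,"xyz": [0,-1,4.5],"angular": [0.003,0.004,0]},
    {"grip": 0.5,"xyz": [0,-1,4.5],"angular": [0.003,0.004,0]},
    {"grip": 0.0,"xyz": [0,-1,4.5],"angular": [0.003,0.004,0]},
    {"grip": 0.0,"xyz": [0,-1,4.5],"angular": [0.003,0.004,0]},
    {"grip": 0.0,"xyz": [0,-1,4.5],"angular": [0.003,0.004,0]},
    {"grip": 0.0,"xyz": [0,-1,4.5],"angular": [0.003,0.004,0]},
    {"grip": 0.0,"xyz": [0,-1,4.5],"angular": [0.003,0.004,0]},
    {"grip": 0.0,"xyz": [0,-1,4.5],"angular": [0.003,0.004,0]},
  ],
)

```text
time_s: 18.9
tcp_pos: [0.566, 0.38, 0.0863]
ee_rot: [[-0.999, 0.039, -0.015], [0.042, 0.939, -0.341], [0.001, -0.342, -0.94]]
wrist_force: [0.5, 1.1, -0.9]
gripper_width: 0.051
gripper_force: 0.8
```

Run:
```python
from h import *
s=r.sense(); print(s["gripper_width"],s["gripper_force"],s["wrist_force"],*now())
p,R=now()
n0=boxpt(-.005,.12); n=boxpt(-.005,.05); N=(.095,0,.007)
chain([(p+[0,0,.17],R),tray_tool(*n0,.19,-85.5,0,ref=N),tray_tool(*n,.15,-85.5,0,ref=N)])
```

```text
0.051413970103846775 0.838504359126091 [ 0.5118  1.0782 -0.9237] [0.566  0.38   0.0863] [[-0.9991  0.0387 -0.015 ]
 [ 0.0415  0.939  -0.3414]
 [ 0.0009 -0.3417 -0.9398]]
xyz [0.2, -58.1, -159.8] ang [0.0, 0.0, 0.0] rows>=3.4 -> tcp [0.566 0.38  0.256]
xyz [9.9, -94.1, 19.2] ang [0.0004, -0.0419, -0.1126] rows>=1.9 -> tcp [0.552 0.286 0.27 ]
xyz [-0.0, -52.1, 61.5] ang [0.0, 0.0, 0.0] rows>=1.6 -> tcp [0.558 0.216 0.23 ]
```

Just closing. I finish the grip, then lift.

Emit:
move_arm(
  series=[
    {"grip": 0.0,"xyz": [0,0,0],"angular": [0,0,0]},
    {"grip": 0.0,"xyz": [0,0,0],"angular": [0,0,0]},
    {"grip": 0.0,"xyz": [0,0,0],"angular": [0,0,0]},
  ],
)

```text
time_s: 19.2
tcp_pos: [0.566, 0.3802, 0.0861]
ee_rot: [[-0.999, 0.039, -0.015], [0.041, 0.939, -0.341], [0.001, -0.341, -0.94]]
wrist_force: [0.7, 0.7, -1.4]
gripper_width: 0.037
gripper_force: 30.0
```

Emit:
move_arm(
  series=[
    {"grip": 0.0,"xyz": [0,-4,-10],"angular": [0,0,0]},
    {"grip": 0.0,"xyz": [0,-10,-27],"angular": [0,0,0]},
    {"grip": 0.0,"xyz": [0,-18,-50],"angular": [0,0,0]},
    {"grip": 0.0,"xyz": [0,-26,-73],"angular": [0,0,0]},
    {"grip": 0.0,"xyz": [0,-35,-96],"angular": [0,0,0]},
    {"grip": 0.0,"xyz": [0,-43,-119],"angular": [0,0,0]},
    {"grip": 0.0,"xyz": [0,-51,-142],"angular": [0,0,0]},
    {"grip": 0.0,"xyz": [0,-58,-160],"angular": [0,0,0]},
    {"grip": 0.0,"xyz": [0,-58,-160],"angular": [0,0,0]},
  ],
)

```text
time_s: 20.1
tcp_pos: [0.5668, 0.3804, 0.2598]
ee_rot: [[-0.999, 0.04, -0.012], [0.042, 0.94, -0.338], [-0.003, -0.338, -0.941]]
wrist_force: [0.8, -0.6, -3.4]
gripper_width: 0.037
gripper_force: 30.0
```

Emit:
move_arm(
  series=[
    {"grip": 0.0,"xyz": [2,-20,4],"angular": [0,-0.009,-0.024]},
    {"grip": 0.0,"xyz": [5,-45,9],"angular": [0,-0.02,-0.054]},
    {"grip": 0.0,"xyz": [7,-70,14],"angular": [0,-0.031,-0.084]},
    {"grip": 0.0,"xyz": [9,-87,18],"angular": [0,-0.039,-0.104]},
    {"grip": 0.0,"xyz": [10,-94,19],"angular": [0,-0.042,-0.113]},
    {"grip": 0.0,"xyz": [10,-94,19],"angular": [0,-0.042,-0.113]},
  ],
)

```text
time_s: 20.7
tcp_pos: [0.5516, 0.2847, 0.2703]
ee_rot: [[-0.997, -0.073, 0.025], [-0.078, 0.937, -0.342], [0.002, -0.343, -0.939]]
wrist_force: [-0.2, -0.2, -4.6]
gripper_width: 0.045
gripper_force: 29.9
```

Emit:
move_arm(
  series=[
    {"grip": 0.0,"xyz": [0,-12,14],"angular": [0,0,0]},
    {"grip": 0.0,"xyz": [0,-27,32],"angular": [0,0,0]},
    {"grip": 0.0,"xyz": [0,-42,50],"angular": [0,0,0]},
    {"grip": 0.0,"xyz": [0,-52,61],"angular": [0,0,0]},
    {"grip": 0.0,"xyz": [0,-52,61],"angular": [0,0,0]},
  ],
)

```text
time_s: 21.2
tcp_pos: [0.5572, 0.215, 0.2295]
ee_rot: [[-0.997, -0.073, 0.023], [-0.077, 0.936, -0.343], [0.003, -0.343, -0.939]]
wrist_force: [0.5, 0.4, -4.9]
gripper_width: 0.047
gripper_force: 30.2
```

Run:
```python
from h import *
s=r.sense(); print(s["joints"],s["gripper_width"],s["wrist_force"],*now())
n=boxpt(-.005,.05); N=(.095,0,.007)
st=now()
for th,z in((10,.13),(20,.115),(30,.10),(35,.095),(40,.09),(45,.085),(50,.08)):
    q,Q=tray_tool(*n,z,-85.5,th,ref=N); print(th,(st[1].T@(q-st[0])*1e3).round(),Ro.from_matrix(st[1].T@Q).as_rotvec().round(3))
```

```text
[  43.5392   24.1115   -7.3561   16.1176  -72.3415 -135.8788] 0.046999134588669944 [ 0.5006  0.3878 -4.9171] [0.5572 0.215  0.2295] [[-0.997  -0.0734  0.0234]
 [-0.0769  0.9363 -0.3427]
 [ 0.0033 -0.3435 -0.9392]]
10 [ -0. -20.  -7.] [-0.176 -0.004 -0.001]
20 [ -0. -45. -12.] [-0.351 -0.004 -0.001]
30 [ -0. -74. -12.] [-0.525 -0.003 -0.001]
35 [ -0. -90. -12.] [-0.612 -0.003 -0.001]
40 [  -0. -106.  -11.] [-0.7   -0.003 -0.002]
45 [  -0. -123.   -7.] [-0.787 -0.003 -0.002]
50 [  -1. -139.   -3.] [-0.874 -0.003 -0.002]
```

Emit:
move_arm(
  series=[
    {"grip": 0.0,"xyz": [0,-10,-4],"angular": [-0.09,-0.003,0]},
    {"grip": 0.0,"xyz": [0,-20,-7],"angular": [-0.176,-0.004,0]},
    {"grip": 0.0,"xyz": [0,-32,-10],"angular": [-0.264,-0.004,0]},
    {"grip": 0.0,"xyz": [0,-45,-12],"angular": [-0.351,-0.004,0]},
    {"grip": 0.0,"xyz": [0,-59,-12],"angular": [-0.438,-0.004,0]},
    {"grip": 0.0,"xyz": [0,-74,-12],"angular": [-0.525,-0.003,0]},
    {"grip": 0.0,"xyz": [0,-90,-12],"angular": [-0.612,-0.003,0]},
    {"grip": 0.0,"xyz": [0,-90,-12],"angular": [-0.612,-0.003,0]},
  ],
)

```text
time_s: 22.0
tcp_pos: [0.5654, 0.1336, 0.275]
ee_rot: [[-0.997, -0.074, -0.015], [-0.076, 0.963, 0.26], [-0.005, 0.26, -0.966]]
wrist_force: [0.0, -0.1, -2.7]
gripper_width: 0.034
gripper_force: 29.9
```

Emit:
move_arm(
  series=[
    {"grip": 0.0,"xyz": [2,-14,-4],"angular": [-0.084,0.004,0]},
    {"grip": 0.0,"xyz": [2,-30,-10],"angular": [-0.171,0.004,0]},
    {"grip": 0.0,"xyz": [2,-46,-16],"angular": [-0.258,0.004,0]},
    {"grip": 0.0,"xyz": [2,-46,-16],"angular": [-0.258,0.004,0]},
    {"grip": 0.0,"xyz": [2,-46,-16],"angular": [-0.258,0.004,0]},
    {"grip": 0.0,"xyz": [2,-46,-16],"angular": [-0.258,0.004,0]},
    {"grip": 0.0,"xyz": [2,-46,-16],"angular": [-0.258,0.004,0]},
    {"grip": 0.0,"xyz": [2,-46,-16],"angular": [-0.258,0.004,0]},
  ],
)

```text
time_s: 22.8
tcp_pos: [0.5656, 0.0885, 0.277]
ee_rot: [[-0.997, -0.071, -0.042], [-0.083, 0.865, 0.495], [0.001, 0.497, -0.868]]
wrist_force: [-0.2, -0.2, -3.0]
gripper_width: 0.037
gripper_force: 30.0
```

Run:
```python
from h import *
s=r.sense(); print(s["gripper_width"],s["wrist_force"],*now())
n=boxpt(-.005,.05); N=(.095,0,.007); st=now()
for th,z in((40,.10),(20,.13),(0,.16)):
    q,Q=tray_tool(*n,z,-85.5,th,ref=N); print(th,(st[1].T@(q-st[0])*1e3).round(),Ro.from_matrix(st[1].T@Q).as_rotvec().round(3))
```

```text
0.03674077850850863 [-0.1559 -0.2046 -3.0045] [0.5656 0.0885 0.277 ] [[-0.9966 -0.0712 -0.0418]
 [-0.0826  0.8647  0.4954]
 [ 0.0009  0.4972 -0.8676]]
40 [-2. 31.  7.] [ 0.171 -0.003  0.003]
20 [-2. 74. 48.] [ 0.52  -0.002  0.004]
0 [-3. 92. 95.] [ 0.869 -0.001  0.004]
```

Emit:
move_arm(
  series=[
    {"grip": 0.0,"xyz": [-1,15,4],"angular": [0.09,0,0]},
    {"grip": 0.0,"xyz": [-2,31,8],"angular": [0.173,0,0]},
    {"grip": 0.0,"xyz": [-2,43,17],"angular": [0.26,0,0.004]},
    {"grip": 0.0,"xyz": [-2,55,28],"angular": [0.348,0,0.004]},
    {"grip": 0.0,"xyz": [-2,65,39],"angular": [0.435,0,0.004]},
    {"grip": 0.0,"xyz": [-2,74,49],"angular": [0.522,0,0.004]},
    {"grip": 0.0,"xyz": [-2,80,60],"angular": [0.61,0,0.004]},
    {"grip": 0.0,"xyz": [-2,86,72],"angular": [0.697,0,0.004]},
    {"grip": 0.0,"xyz": [-3,90,84],"angular": [0.784,0,0.004]},
    {"grip": 0.0,"xyz": [-3,92,95],"angular": [0.869,0,0.004]},
  ],
)

```text
time_s: 23.8
tcp_pos: [0.5584, 0.2165, 0.2403]
ee_rot: [[-0.997, -0.073, 0.027], [-0.078, 0.937, -0.341], [-0.001, -0.342, -0.94]]
wrist_force: [-0.5, 0.2, -3.7]
gripper_width: 0.039
gripper_force: 29.9
```

Emit:
move_arm(
  series=[
    {"grip": 0.0,"xyz": [10,-5,-15],"angular": [0,0,0]},
    {"grip": 0.0,"xyz": [25,-12,-38],"angular": [0,0,0]},
    {"grip": 0.0,"xyz": [40,-19,-61],"angular": [0,0,0]},
    {"grip": 0.0,"xyz": [50,-24,-76],"angular": [0,0,0]},
    {"grip": 0.0,"xyz": [50,-24,-76],"angular": [0,0,0]},
  ],
)

```text
time_s: 24.3
tcp_pos: [0.5084, 0.2148, 0.3241]
ee_rot: [[-0.997, -0.072, 0.031], [-0.078, 0.939, -0.334], [-0.005, -0.335, -0.942]]
wrist_force: [1.5, 0.7, -2.5]
gripper_width: 0.039
gripper_force: 29.9
```

Emit:
move_arm(
  series=[
    {"grip": 0.0,"xyz": [7,-21,4],"angular": [0,0.004,0.013]},
    {"grip": 0.0,"xyz": [19,-52,11],"angular": [0,0.012,0.032]},
    {"grip": 0.0,"xyz": [30,-83,18],"angular": [0,0.019,0.052]},
    {"grip": 0.0,"xyz": [41,-114,24],"angular": [0,0.026,0.071]},
    {"grip": 0.0,"xyz": [52,-146,31],"angular": [0,0.033,0.091]},
    {"grip": 0.0,"xyz": [63,-177,38],"angular": [0,0.04,0.11]},
    {"grip": 0.0,"xyz": [71,-198,42],"angular": [0,0.045,0.123]},
    {"grip": 0.0,"xyz": [74,-208,44],"angular": [0,0.047,0.13]},
    {"grip": 0.0,"xyz": [74,-208,44],"angular": [0,0.047,0.13]},
  ],
)

```text
time_s: 25.2
tcp_pos: [0.4507, -0.0025, 0.3496]
ee_rot: [[-0.998, 0.059, -0.022], [0.063, 0.939, -0.339], [0.001, -0.34, -0.94]]
wrist_force: [-0.7, 0.2, -4.0]
gripper_width: 0.037
gripper_force: 29.9
```

Run:
```python
from h import *
s=r.sense(); print(s["wrist_force"],s["gripper_width"],*now())
c=cap("top");d=cap("side")
for s,ce,m in blobs(red(c["img"]),12):
    if 150<ce[0]<420 and 150<ce[1]<270: print("red",s,ce.round(1))
for s,ce,m in blobs(red(d["img"]),12):
    if ce[1]>185:print("sred",s,ce.round(1))
q,Q=now(); R=Q@RG.T; org=q-R@G
for y in(.055,-.055): print("pred nose corner x3.6",(proj(c,org+R@np.array([.095,y,.01]))-[240,160])*3.6)
chain([tray_tool(.3611,-.4014,.137,-83.45)])
cv2.imwrite("pics/t9.png",cv2.cvtColor(cv2.resize(c["img"][160:280,240:460],None,fx=3.6,fy=3.6),cv2.COLOR_RGB2BGR))
```

```text
[-0.7406  0.1999 -3.9663] 0.03723191200510766 [ 0.4507 -0.0025  0.3496] [[-0.998   0.0593 -0.022 ]
 [ 0.0632  0.9385 -0.3393]
 [ 0.0005 -0.34   -0.9404]]
red [394 250   6  17  57] [396.5 257.7]
red [263 258  13  24  60] [269.1 269.7]
sred [    0   144   124   256 22074] [ 53.7 265.7]
sred [317 184  20  10 127] [325.8 188.2]
sred [374 186  15  13 167] [381.1 192.2]
sred [364 265  30  13 114] [378.6 271.1]
pred nose corner x3.6 [[459.5889 156.1354]]
pred nose corner x3.6 [[454.8267 304.1168]]
xyz [82.7, -247.3, 222.3] ang [0.0019, -0.0607, -0.1648] rows>=6.9 -> tcp [ 0.35  -0.304  0.224]
```

View pics/t9.png

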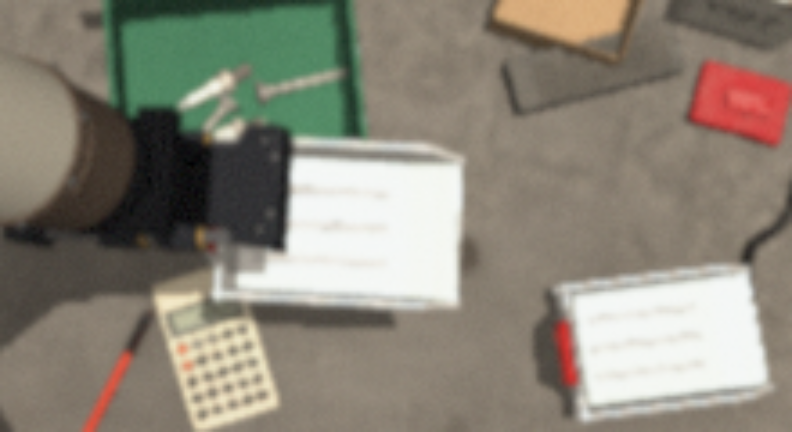

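The held tray looks empty, parts lie in the box, and the stack is still in place. I carry on to the stack.

Emit:
move_arm(
  series=[
    {"grip": 0.0,"xyz": [10,-30,13],"angular": [0,-0.007,-0.02]},
    {"grip": 0.0,"xyz": [21,-62,36],"angular": [0,-0.015,-0.041]},
    {"grip": 0.0,"xyz": [32,-95,64],"angular": [0,-0.023,-0.063]},
    {"grip": 0.0,"xyz": [43,-128,95],"angular": [0,-0.031,-0.085]},
    {"grip": 0.0,"xyz": [54,-161,129],"angular": [0,-0.039,-0.107]},
    {"grip": 0.0,"xyz": [65,-194,163],"angular": [0,-0.048,-0.13]},
    {"grip": 0.0,"xyz": [74,-221,193],"angular": [0,-0.054,-0.147]},
    {"grip": 0.0,"xyz": [80,-239,213],"angular": [0,-0.058,-0.159]},
    {"grip": 0.0,"xyz": [83,-247,222],"angular": [0,-0.061,-0.165]},
    {"grip": 0.0,"xyz": [83,-247,222],"angular": [0,-0.061,-0.165]},
  ],
)

```text
time_s: 26.3
tcp_pos: [0.348, -0.3044, 0.2235]
ee_rot: [[-0.994, -0.107, 0.034], [-0.112, 0.934, -0.338], [0.005, -0.34, -0.94]]
wrist_force: [0.5, 0.9, -2.5]
gripper_width: 0.039
gripper_force: 29.9
```

Run:
```python
from h import *
s=r.sense(); print(s["wrist_force"],s["gripper_width"],*now())
d=cap("side")
for s,ce,m in blobs(red(d["img"]),12):
    if ce[1]>185:print("sred",s,ce.round(1))
t=(.3611,-.4014); y=-83.45
chain([tray_tool(*t,.05,y),tray_tool(*t,.034,y)])
```

```text
[ 0.5267  0.8539 -2.527 ] 0.03946201289255358 [ 0.348  -0.3044  0.2235] [[-0.9937 -0.107   0.0337]
 [-0.1121  0.9344 -0.3382]
 [ 0.0047 -0.3398 -0.9405]]
sred [    0   144   124   256 22076] [ 53.7 265.6]
sred [316 184  21  10 127] [325.8 188.3]
sred [374 187  15  12 165] [381.1 192.3]
sred [364 265  30  14 116] [378.8 271.2]
xyz [-1.1, 29.8, 81.7] ang [0.0016, -0.0026, 0.0004] rows>=1.7 -> tcp [ 0.35  -0.304  0.137]
xyz [0.0, 5.5, 15.0] ang [0.0, 0.0, 0.0] rows>=0.3 -> tcp [ 0.35  -0.304  0.121]
```

Emit:
move_arm(
  series=[
    {"grip": 0.0,"xyz": [-1,7,18],"angular": [0,-0.001,0]},
    {"grip": 0.0,"xyz": [-1,14,37],"angular": [0.001,-0.002,0]},
    {"grip": 0.0,"xyz": [-1,20,55],"angular": [0.001,-0.002,0]},
    {"grip": 0.0,"xyz": [-1,25,68],"angular": [0.001,-0.002,0]},
    {"grip": 0.0,"xyz": [-1,28,77],"angular": [0.001,-0.002,0]},
    {"grip": 0.0,"xyz": [-1,30,82],"angular": [0.001,-0.002,0]},
    {"grip": 0.0,"xyz": [-1,30,82],"angular": [0.001,-0.002,0]},
  ],
)

```text
time_s: 27.05
tcp_pos: [0.3507, -0.3031, 0.1377]
ee_rot: [[-0.993, -0.109, 0.041], [-0.117, 0.933, -0.34], [-0.001, -0.342, -0.94]]
wrist_force: [-1.2, -0.6, -3.1]
gripper_width: 0.038
gripper_force: 29.9
```

Run:
```python
from h import *
s=r.sense(); print(s["wrist_force"],s["moment"],s["gripper_width"])
q,Q=now(); R=Q@RG.T; print("tray org",q-R@G,"axes",R[:,0],R[:,2])
chain([tray_tool(.3611,-.4014,.037,-83.45)])
```

```text
[-1.1555 -0.591  -3.1236] [ 1.2515  0.2484 -0.1061] 0.037828528026905214
tray org [ 0.3623 -0.4008  0.0503] axes [ 0.1167 -0.9932  0.0001] [-0.001 -0.     1.   ]
xyz [0.9, 4.1, 12.6] ang [-0.0001, 0.0018, 0.0022] rows>=0.3 -> tcp [ 0.35  -0.304  0.124]
```

Emit:
move_arm(
  series=[
    {"grip": 0.0,"xyz": [1,1,4],"angular": [0,0.002,0.002]},
    {"grip": 0.0,"xyz": [1,2,7],"angular": [0,0.002,0.002]},
    {"grip": 0.0,"xyz": [1,3,10],"angular": [0,0.002,0.002]},
    {"grip": 0.0,"xyz": [1,3.7,12],"angular": [0,0.002,0.002]},
    {"grip": 0.0,"xyz": [1,4,13],"angular": [0,0.002,0.002]},
    {"grip": 0.0,"xyz": [1,4,13],"angular": [0,0.002,0.002]},
  ],
)

```text
time_s: 27.65
tcp_pos: [0.3502, -0.3046, 0.1249]
ee_rot: [[-0.994, -0.105, 0.041], [-0.113, 0.934, -0.34], [-0.003, -0.343, -0.939]]
wrist_force: [1.9, -0.8, -1.8]
gripper_width: 0.041
gripper_force: 29.9
```

Emit:
move_arm(
  series=[
    {"grip": 0.0,"xyz": [0,0.4,1],"angular": [0,0,0]},
    {"grip": 0.0,"xyz": [0,0.7,2],"angular": [0,0,0]},
    {"grip": 0.0,"xyz": [0,0.7,2],"angular": [0,0,0]},
  ],
)

```text
time_s: 27.95
tcp_pos: [0.35, -0.3045, 0.1227]
ee_rot: [[-0.994, -0.106, 0.041], [-0.113, 0.934, -0.34], [-0.002, -0.343, -0.939]]
wrist_force: [4.0, -1.0, 0.5]
gripper_width: 0.036
gripper_force: 30.0
```

Run:
```python
from h import *
s=r.sense(); print(s["wrist_force"],s["moment"],s["gripper_width"])
q,Q=now(); R=Q@RG.T; print("tray org",q-R@G,"axes",R[:,0],R[:,2])
```

```text
[ 4.0222 -1.0261  0.5208] [ 0.5225 -0.9952  0.5254] 0.03621688921826995
tray org [ 0.3614 -0.4023  0.0353] axes [ 0.1133 -0.9936  0.0006] [-0.0021  0.0004  1.    ]
```

Emit:
move_arm(
  series=[
    {"grip": 0.0,"xyz": [-0.6,0,0],"angular": [0,0,0]},
    {"grip": 0.0,"xyz": [-0.6,0.3,1],"angular": [0,0,0]},
    {"grip": 0.0,"xyz": [-0.6,0.3,1],"angular": [0,0,0]},
  ],
)

```text
time_s: 28.25
tcp_pos: [0.3503, -0.3046, 0.1216]
ee_rot: [[-0.994, -0.106, 0.04], [-0.113, 0.934, -0.34], [-0.001, -0.343, -0.939]]
wrist_force: [2.7, -1.1, 2.5]
gripper_width: 0.033
gripper_force: 31.7
```

Run:
```python
from h import *
s=r.sense(); print(s["wrist_force"],s["moment"],s["gripper_width"])
q,Q=now(); R=Q@RG.T; print("tray org",q-R@G,"axes",R[:,0],R[:,2])
```

```text
[ 2.7112 -1.0693  2.4556] [ 0.2936 -0.8971  0.5653] 0.032810798371869544
tray org [ 0.3615 -0.4024  0.0343] axes [ 0.1128 -0.9936  0.0007] [-0.0014  0.0006  1.    ]
```

Emit:
move_arm(
  series=[
    {"grip": 0.4,"xyz": [0,0,0],"angular": [0,0,0]},
    {"grip": 0.4,"xyz": [0,0,0],"angular": [0,0,0]},
    {"grip": 0.4,"xyz": [0,0,0],"angular": [0,0,0]},
    {"grip": 0.4,"xyz": [0,0,-20],"angular": [0,0,0]},
    {"grip": 0.4,"xyz": [0,0,-50],"angular": [0,0,0]},
    {"grip": 0.4,"xyz": [0,0,-90],"angular": [0,0,0]},
    {"grip": 0.4,"xyz": [0,0,-130],"angular": [0,0,0]},
    {"grip": 0.4,"xyz": [0,0,-150],"angular": [0,0,0]},
  ],
)

```text
time_s: 29.05
tcp_pos: [0.343, -0.2526, 0.2638]
ee_rot: [[-0.994, -0.105, 0.039], [-0.112, 0.934, -0.339], [-0.001, -0.341, -0.94]]
wrist_force: [0.2, 0.2, 0.2]
gripper_width: 0.4
gripper_force: 0.0
```

Emit:
move_arm(
  series=[
    {"grip": 0.0,"xyz": [-25,50,-35],"angular": [-0.08,0.016,0.036]},
    {"grip": 0.0,"xyz": [-51,100,-69],"angular": [-0.16,0.033,0.072]},
    {"grip": 0.0,"xyz": [-68,133,-92],"angular": [-0.24,0.044,0.096]},
    {"grip": 0.0,"xyz": [-85,167,-115],"angular": [-0.35,0.055,0.12]},
    {"grip": 0.0,"xyz": [-85,200,-120],"angular": [-0.35,0.065,0.143]},
    {"grip": 0.0,"xyz": [-85,200,-120],"angular": [-0.35,0.065,0.143]},
    {"grip": 0.0,"xyz": [-85,200,-120],"angular": [-0.35,0.065,0.143]},
  ],
)

```text
time_s: 29.75
tcp_pos: [0.4011, -0.0157, 0.305]
ee_rot: [[-0.998, 0.037, -0.043], [0.037, 0.999, -0.001], [0.043, -0.002, -0.999]]
wrist_force: [-0.2, -0.5, 0.1]
gripper_width: 0.01
gripper_force: 0.0
```

Run:
```python
from h import *
s=r.sense(); print(s["joints"],s["wrist_force"],s["gripper_width"],*now())
c=cap("top");d=cap("side")
for s,ce,m in blobs(red(c["img"]),12):
    if 150<ce[0]<420 and 150<ce[1]<270: print("red",s,ce.round(1))
for s,ce,m in blobs(red(d["img"]),12):
    if ce[1]>185:print("sred",s,ce.round(1))
top=cv2.resize(c["img"][110:290,235:435],None,fx=3,fy=3); 
sd=cv2.resize(d["img"][160:230,340:410],None,fx=2.8,fy=2.8)
p=np.zeros((540,196,3),np.uint8); p[:196]=sd
sd2=cv2.resize(c["img"][235:285,380:465],None,fx=2.3,fy=2.3); p[200:200+sd2.shape[0],:195]=sd2[:,:195]
cv2.imwrite("pics/t10.png",np.hstack([top,p])[:,:,::-1])
```

```text
[  20.5672   -1.7018  -20.6136   -0.8812  -73.4289 -112.3965] [-0.1975 -0.4997  0.0555] 0.009808045560155349 [ 0.4011 -0.0157  0.305 ] [[-0.9984  0.0366 -0.0434]
 [ 0.0366  0.9993 -0.0005]
 [ 0.0433 -0.0021 -0.9991]]
red [394 250   7  17  81] [397.3 258. ]
red [263 258  13  24  62] [269.  269.7]
sred [    0   144   124   256 22066] [ 53.8 265.6]
sred [374 183  16  16 232] [381.6 190.3]
sred [317 184  20  10 130] [325.8 188.3]
sred [364 265  30  14 114] [378.8 271.2]
```

View pics/t10.png

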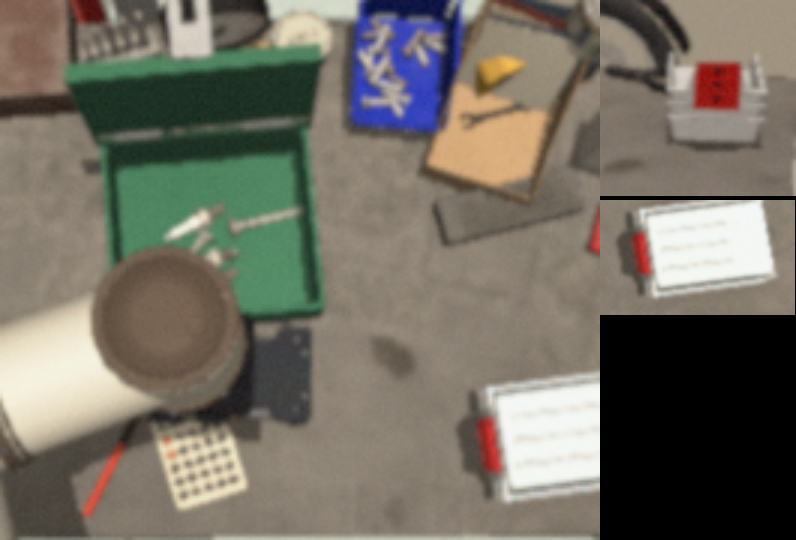

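The three trays are nested straight and parts lie in the box. The picture budget is used up, so I check numerically from here. Next is the lid: push from behind, beside the hasp, with the gripper turned 90°.

```bash
cat >> h.py <<'E'
cb,sb=np.cos(np.radians(BY)),np.sin(np.radians(BY))
BXA=np.array([cb,sb,0]); BYA=np.array([-sb,cb,0]); ZD=np.array([0,0,-1.])
RL=np.c_[np.cross(-BXA,ZD),-BXA,ZD]      # tool y = -box x, tool down
def bp(x,y,z): return np.r_[boxpt(x,y),z]
def lidtcp(phi,s=.185,yb=-.07,gap=0):
    f=np.radians(phi); x=.103-s*np.cos(f)+(.005+gap)*np.sin(f); z=.096+s*np.sin(f)+(.005+gap)*np.cos(f)
    return bp(x+.015,yb,z+.025),RL
E
python3 - <<'E'
from h import *
p,R=now(); 
A=(np.array([.45,-.06,.43]),RL); H=(bp(.15,-.07,.42),RL); D=(bp(.15,-.07,.300),RL)
print(lidtcp(90)[0],RL)
chain([A,H,D])
E
```

```text
[ 0.7098 -0.0866  0.306 ] [[ 0.0786 -0.9969  0.    ]
 [-0.9969 -0.0786  0.    ]
 [ 0.     -0.     -1.    ]]
xyz [-45.1, -41.2, -126.4] ang [0.0336, -0.0331, -1.6889] rows>=11.3 -> tcp [ 0.45 -0.06  0.43]
xyz [47.0, -283.9, 10.0] ang [0.0, 0.0, 0.0] rows>=5.8 -> tcp [ 0.737 -0.084  0.42 ]
xyz [0.0, 0.0, 120.0] ang [0.0, 0.0, 0.0] rows>=2.4 -> tcp [ 0.737 -0.084  0.3  ]
```

Emit:
move_arm(
  series=[
    {"grip": 0.0,"xyz": [-15,-14,-42],"angular": [0.01,-0.01,-0.14]},
    {"grip": 0.0,"xyz": [-30,-28,-84],"angular": [0.02,-0.02,-0.28]},
    {"grip": 0.0,"xyz": [-45,-41,-126],"angular": [0.03,-0.03,-0.42]},
    {"grip": 0.0,"xyz": [-45,-41,-126],"angular": [0.034,-0.033,-0.56]},
    {"grip": 0.0,"xyz": [-45,-41,-126],"angular": [0.034,-0.033,-0.7]},
    {"grip": 0.0,"xyz": [-45,-41,-126],"angular": [0.034,-0.033,-0.84]},
    {"grip": 0.0,"xyz": [-45,-41,-126],"angular": [0.034,-0.033,-0.84]},
  ],
)

```text
time_s: 30.55
tcp_pos: [0.45, -0.0607, 0.4302]
ee_rot: [[-0.698, -0.716, 0.002], [-0.716, 0.698, -0.019], [0.012, -0.014, -1.0]]
wrist_force: [-0.1, 0.3, 0.7]
gripper_width: 0.003
gripper_force: 0.0
```

Emit:
move_arm(
  series=[
    {"grip": 0.0,"xyz": [0,0,0],"angular": [0,0,-0.85]},
    {"grip": 0.0,"xyz": [0,0,0],"angular": [0,0,-0.85]},
    {"grip": 0.0,"xyz": [0,0,0],"angular": [0,0,-0.85]},
    {"grip": 0.0,"xyz": [0,0,0],"angular": [0,0,-0.85]},
    {"grip": 0.0,"xyz": [0,0,0],"angular": [0,0,-0.85]},
    {"grip": 0.0,"xyz": [0,0,0],"angular": [0,0,-0.85]},
    {"grip": 0.0,"xyz": [0,0,0],"angular": [0,0,-0.85]},
  ],
)

```text
time_s: 31.25
tcp_pos: [0.4503, -0.06, 0.4304]
ee_rot: [[0.076, -0.997, 0.002], [-0.997, -0.076, -0.019], [0.019, -0.001, -1.0]]
wrist_force: [-0.2, -0.1, 0.1]
gripper_width: 0.003
gripper_force: 0.0
```

Run:
```python
from h import *
print(r.sense()["joints"],*now())
chain([(bp(.15,-.07,.42),RL),(bp(.15,-.07,.300),RL)])
c=cap("top"); d=cap("side")
g=cv2.cvtColor(c["img"],cv2.COLOR_RGB2HSV)
for s,ce,m in blobs(red(c["img"]),12):
    if 380<ce[0]<420 and 240<ce[1]<270: print("red",s,ce.round(1))
# bright blobs on bench strip around trays' old place / box interior parts
w=(g[...,1]<90)&(g[...,2]>165)
for s,ce,m in blobs(w,4):
    if 150<ce[0]<345 and 150<ce[1]<285: print("bright",s,ce.round(1))
# hasp from side: light blob near lid top
print("proj hasp root/back/up",proj(c,np.array([bp(.108,0,.31),bp(.168,0,.31),bp(.108,0,.36)])).round(1),proj(d,np.array([bp(.108,0,.31),bp(.168,0,.31),bp(.108,0,.36)])).round(1))
for v in range(96,134,2): print(v,[tuple(int(a) for a in c["img"][v,u]) for u in(292,297,302)])
```

```text
[ 13.716    0.2246  -2.0453   1.0751 -87.8542  -9.3865] [ 0.4503 -0.06    0.4304] [[ 0.0762 -0.9971  0.0023]
 [-0.9969 -0.0762 -0.0187]
 [ 0.0189 -0.0009 -0.9998]]
xyz [46.0, -283.8, 11.5] ang [-0.0009, -0.0189, -0.0024] rows>=5.8 -> tcp [ 0.737 -0.084  0.42 ]
xyz [0.0, 0.0, 120.0] ang [0.0, 0.0, 0.0] rows>=2.4 -> tcp [ 0.737 -0.084  0.3  ]
red [394 250   7  17  80] [397.3 258. ]
bright [ 238  168   61   58 2244] [263.4 197.6]
bright [236 195   6  22  23] [238.2 205.6]
bright [285 246  33  34 480] [300.  265.6]
proj hasp root/back/up [[300.3 129.6]
 [298.6 108.4]
 [299.4 122.6]] [[251.3 137.1]
 [230.6 136.6]
 [250.  118.7]]
96 [(210, 215, 198), (210, 217, 199), (207, 212, 196)]
98 [(208, 213, 198), (209, 214, 197), (209, 215, 198)]
100 [(207, 212, 197), (207, 213, 197), (209, 214, 197)]
102 [(198, 203, 187), (214, 218, 204), (169, 169, 156)]
104 [(149, 145, 137), (197, 194, 184), (156, 150, 141)]
106 [(204, 196, 186), (208, 202, 189), (200, 192, 182)]
108 [(211, 203, 192), (145, 139, 131), (210, 204, 191)]
110 [(209, 202, 191), (47, 45, 42), (211, 204, 191)]
112 [(208, 200, 187), (40, 38, 36), (210, 203, 191)]
114 [(209, 203, 191), (36, 31, 28), (209, 200, 190)]
116 [(207, 199, 188), (70, 69, 63), (213, 206, 194)]
118 [(201, 194, 183), (182, 178, 165), (217, 211, 201)]
120 [(193, 189, 176), (213, 206, 194), (214, 206, 195)]
122 [(190, 182, 172), (212, 204, 192), (211, 204, 192)]
124 [(184, 178, 168), (208, 201, 188), (209, 203, 191)]
126 [(180, 175, 166), (207, 198, 188), (211, 205, 192)]
128 [(150, 149, 138), (174, 168, 158), (178, 177, 164)]
130 [(88, 126, 97), (85, 120, 93), (92, 137, 105)]
132 [(81, 133, 96), (76, 125, 92), (76, 126, 93)]
```

Emit:
move_arm(
  series=[
    {"grip": 0.0,"xyz": [8,-48,2],"angular": [0,-0.019,0]},
    {"grip": 0.0,"xyz": [16,-96,4],"angular": [0,-0.019,0]},
    {"grip": 0.0,"xyz": [24,-144,6],"angular": [0,-0.019,0]},
    {"grip": 0.0,"xyz": [32,-192,8],"angular": [0,-0.019,0]},
    {"grip": 0.0,"xyz": [40,-240,10],"angular": [0,-0.019,0]},
    {"grip": 0.0,"xyz": [46,-284,11],"angular": [0,-0.019,0]},
    {"grip": 0.0,"xyz": [46,-284,11],"angular": [0,-0.019,0]},
    {"grip": 0.0,"xyz": [46,-284,11],"angular": [0,-0.019,0]},
  ],
)

```text
time_s: 32.15
tcp_pos: [0.7389, -0.0825, 0.4166]
ee_rot: [[0.078, -0.997, -0.005], [-0.997, -0.078, -0.0], [-0.0, 0.005, -1.0]]
wrist_force: [-0.4, 0.2, 1.0]
gripper_width: 0.004
gripper_force: 0.0
```

Emit:
move_arm(
  series=[
    {"grip": 0.0,"xyz": [0,0,30],"angular": [0,0,0]},
    {"grip": 0.0,"xyz": [0,0,60],"angular": [0,0,0]},
    {"grip": 0.0,"xyz": [0,0,90],"angular": [0,0,0]},
    {"grip": 0.0,"xyz": [0,0,110],"angular": [0,0,0]},
    {"grip": 0.0,"xyz": [0,0,120],"angular": [0,0,0]},
    {"grip": 0.0,"xyz": [0,0,120],"angular": [0,0,0]},
  ],
)

```text
time_s: 32.75
tcp_pos: [0.7365, -0.0823, 0.3023]
ee_rot: [[0.08, -0.997, 0.002], [-0.997, -0.08, 0.0], [-0.0, -0.002, -1.0]]
wrist_force: [0.1, 0.3, 0.2]
gripper_width: 0.01
gripper_force: 0.0
```

```bash
cat >> h.py <<'E'
def rows(poses,st=None):
    p,R=st or now()
    for q,Q in poses: print((R.T@(q-p)*1e3).round().tolist(),Ro.from_matrix(R.T@Q).as_rotvec().round(3).tolist())
E
python3 - <<'E'
from h import *
s=r.sense(); print(s["joints"],s["wrist_force"],*now())
rows([lidtcp(f) for f in(90,86,82,78,74,70,65,60,55,50)])
print(); rows([lidtcp(f) for f in(45,40,35,30,25,20,15,10,5,2)],lidtcp(50))
E
```

```text
[  6.072   32.628   25.4636  -0.0029 -82.7106  -1.4845] [0.0849 0.2681 0.1698] [ 0.7365 -0.0823  0.3023] [[ 0.08   -0.9968  0.0022]
 [-0.9968 -0.08    0.0003]
 [-0.0001 -0.0022 -1.    ]]
[2.0, 27.0, -4.0] [-0.002, 0.0, 0.001]
[2.0, 40.0, -4.0] [-0.002, 0.0, 0.001]
[2.0, 53.0, -3.0] [-0.002, 0.0, 0.001]
[2.0, 66.0, -1.0] [-0.002, 0.0, 0.001]
[2.0, 78.0, 2.0] [-0.002, 0.0, 0.001]
[2.0, 91.0, 6.0] [-0.002, 0.0, 0.001]
[2.0, 106.0, 11.0] [-0.002, 0.0, 0.001]
[2.0, 120.0, 18.0] [-0.002, 0.0, 0.001]
[2.0, 134.0, 27.0] [-0.002, 0.0, 0.001]
[2.0, 147.0, 36.0] [-0.002, 0.0, 0.001]

[-0.0, 12.0, 11.0] [0.0, 0.0, 0.0]
[-0.0, 23.0, 22.0] [0.0, 0.0, 0.0]
[-0.0, 34.0, 35.0] [0.0, 0.0, 0.0]
[-0.0, 43.0, 48.0] [0.0, 0.0, 0.0]
[-0.0, 50.0, 62.0] [0.0, 0.0, 0.0]
[-0.0, 57.0, 77.0] [0.0, 0.0, 0.0]
[-0.0, 62.0, 92.0] [0.0, 0.0, 0.0]
[-0.0, 66.0, 108.0] [0.0, 0.0, 0.0]
[-0.0, 69.0, 124.0] [0.0, 0.0, 0.0]
[-0.0, 70.0, 133.0] [0.0, 0.0, 0.0]
```

Emit:
move_arm(
  series=[
    {"grip": 0.0,"xyz": [2,27,-3],"angular": [0,0,0]},
    {"grip": 0.0,"xyz": [2,40,-3],"angular": [0,0,0]},
    {"grip": 0.0,"xyz": [2,53,-2],"angular": [0,0,0]},
    {"grip": 0.0,"xyz": [2,66,0],"angular": [0,0,0]},
    {"grip": 0.0,"xyz": [2,78,3],"angular": [0,0,0]},
    {"grip": 0.0,"xyz": [2,91,7],"angular": [0,0,0]},
    {"grip": 0.0,"xyz": [2,106,12],"angular": [0,0,0]},
    {"grip": 0.0,"xyz": [2,120,19],"angular": [0,0,0]},
    {"grip": 0.0,"xyz": [2,134,27],"angular": [0,0,0]},
    {"grip": 0.0,"xyz": [2,147,36],"angular": [0,0,0]},
  ],
)

```text
time_s: 33.75
tcp_pos: [0.5924, -0.0964, 0.2691]
ee_rot: [[0.081, -0.997, 0.011], [-0.997, -0.081, -0.0], [0.001, -0.011, -1.0]]
wrist_force: [0.3, -0.3, 1.7]
gripper_width: 0.004
gripper_force: 0.8
```

Run:
```python
from h import *
s=r.sense(); print(s["wrist_force"],*now())
rows([lidtcp(f) for f in(45,40,35,30,25,20,15,10,5,2)])
d=cap("side"); g=cv2.cvtColor(d["img"],cv2.COLOR_RGB2HSV)
m=(g[...,0]>60)&(g[...,0]<90)&(g[...,1]>90)
for s,ce,mm in blobs(m,300):
    if ce[0]<400: print(s,ce.round(1))
for f in(60,50,40): 
    a=np.radians(f); print(f,proj(d,np.array([bp(.103-.208*np.cos(a),y,.096+.208*np.sin(a)) for y in(.116,-.116)])).round(0).tolist())
```

```text
[ 0.2995 -0.2803  1.6894] [ 0.5924 -0.0964  0.2691] [[ 0.0808 -0.9967  0.0106]
 [-0.9967 -0.0808 -0.0004]
 [ 0.0012 -0.0105 -0.9999]]
[-1.0, 15.0, 14.0] [-0.011, -0.001, 0.002]
[-1.0, 26.0, 25.0] [-0.011, -0.001, 0.002]
[-1.0, 36.0, 37.0] [-0.011, -0.001, 0.002]
[-1.0, 45.0, 51.0] [-0.011, -0.001, 0.002]
[-1.0, 53.0, 65.0] [-0.011, -0.001, 0.002]
[-1.0, 60.0, 79.0] [-0.011, -0.001, 0.002]
[-1.0, 66.0, 95.0] [-0.011, -0.001, 0.002]
[-1.0, 70.0, 110.0] [-0.011, -0.001, 0.002]
[-1.0, 72.0, 126.0] [-0.011, -0.001, 0.002]
[-1.0, 73.0, 136.0] [-0.011, -0.001, 0.002]
[ 235  159   95  102 4490] [286.2 225. ]
60 [[280.0, 161.0], [299.0, 141.0]]
50 [[292.0, 170.0], [309.0, 149.0]]
40 [[302.0, 180.0], [317.0, 157.0]]
```

Emit:
move_arm(
  series=[
    {"grip": 0.0,"xyz": [-1,15,14],"angular": [-0.01,0,0]},
    {"grip": 0.0,"xyz": [-1,26,25],"angular": [-0.01,0,0]},
    {"grip": 0.0,"xyz": [-1,36,37],"angular": [-0.01,0,0]},
    {"grip": 0.0,"xyz": [-1,45,51],"angular": [-0.01,0,0]},
    {"grip": 0.0,"xyz": [-1,53,65],"angular": [-0.01,0,0]},
    {"grip": 0.0,"xyz": [-1,60,79],"angular": [-0.01,0,0]},
    {"grip": 0.0,"xyz": [-1,66,95],"angular": [-0.01,0,0]},
    {"grip": 0.0,"xyz": [-1,70,110],"angular": [-0.01,0,0]},
    {"grip": 0.0,"xyz": [-1,72,126],"angular": [-0.01,0,0]},
    {"grip": 0.0,"xyz": [-1,73,135],"angular": [-0.01,0,0]},
  ],
)

```text
time_s: 34.8
tcp_pos: [0.5197, -0.1009, 0.1306]
ee_rot: [[0.081, -0.997, -0.006], [-0.997, -0.081, -0.0], [-0.0, 0.006, -1.0]]
wrist_force: [-0.2, -0.4, 0.7]
gripper_width: 0.001
gripper_force: 0.0
```

Run:
```python
from h import *
s=r.sense(); print(s["wrist_force"],*now())
rows([lidtcp(f) for f in(2,0,-1)])
```

```text
[-0.1806 -0.4064  0.7262] [ 0.5197 -0.1009  0.1306] [[ 0.0807 -0.9967 -0.0059]
 [-0.9967 -0.0807 -0.0004]
 [-0.      0.0059 -1.    ]]
[1.0, -1.0, -2.0] [0.006, 0.0, 0.002]
[1.0, -1.0, 5.0] [0.006, 0.0, 0.002]
[1.0, -1.0, 8.0] [0.006, 0.0, 0.002]
```

Emit:
move_arm(
  series=[
    {"grip": 0.0,"xyz": [0,0,2],"angular": [0,0,0]},
    {"grip": 0.0,"xyz": [0,0,4],"angular": [0,0,0]},
    {"grip": 0.0,"xyz": [0,0,6],"angular": [0,0,0]},
    {"grip": 0.0,"xyz": [0,0,6],"angular": [0,0,0]},
  ],
)

```text
time_s: 35.2
tcp_pos: [0.5201, -0.1009, 0.1264]
ee_rot: [[0.082, -0.997, -0.005], [-0.997, -0.082, -0.001], [0.001, 0.005, -1.0]]
wrist_force: [-2.6, 1.7, 9.5]
gripper_width: 0.007
gripper_force: 4.4
```

Run:
```python
from h import *
s=r.sense(); print(s["wrist_force"],*now())
```

```text
[-2.5522  1.6841  9.469 ] [ 0.5201 -0.1009  0.1264] [[ 0.0818 -0.9966 -0.0051]
 [-0.9966 -0.0818 -0.001 ]
 [ 0.0006  0.0052 -1.    ]]
```

The lid is shut: fingertip height is 0.101 and it reacts with 9 N. I back off and locate the hasp.

Emit:
move_arm(
  series=[
    {"grip": 0.0,"xyz": [0,0,-40],"angular": [0,0,0]},
    {"grip": 0.0,"xyz": [0,0,-80],"angular": [0,0,0]},
    {"grip": 0.0,"xyz": [0,-40,-110],"angular": [0,0,0]},
    {"grip": 0.0,"xyz": [0,-80,-110],"angular": [0,0,0]},
    {"grip": 0.0,"xyz": [0,-80,-110],"angular": [0,0,0]},
  ],
)

```text
time_s: 35.7
tcp_pos: [0.604, -0.0939, 0.2342]
ee_rot: [[0.081, -0.997, -0.003], [-0.997, -0.081, -0.0], [0.0, 0.003, -1.0]]
wrist_force: [-2.2, 0.3, -0.9]
gripper_width: 0.007
gripper_force: 0.0
```

```bash
cat >> h.py <<'E'
def lightnear(c,x0,x1,y0,y1):
    g=cv2.cvtColor(c["img"],cv2.COLOR_RGB2HSV); m=((g[...,1]<70)&(g[...,2]>150)).astype(np.uint8); m2=np.zeros_like(m); m2[y0:y1,x0:x1]=m[y0:y1,x0:x1]
    return [(s,ce.round(1)) for s,ce,_ in blobs(m2,8)]
def hasp(th,r=.06): t=np.radians(th); return bp(-.109-r*np.sin(t),0,.099-r*np.cos(t))
E
python3 - <<'E'
from h import *
print(*now())
c=cap("top");d=cap("side")
for n,k in(("top",c),("side",d)):
    P=[hasp(t) for t in(195,180,165)]+[hasp(180,0)]; q=proj(k,np.array(P)).round(1); print(n,q.tolist())
    u,v=q.mean(0).astype(int); print(lightnear(k,u-25,u+25,v-25,v+25))
d_=d["img"]; u,v=proj(d,hasp(180,.03))[0].astype(int)
for y in range(v-14,v+14,2): print(y,[int(d_[y,x].mean()) for x in range(u-14,u+15,2)])
E
```

```text
[ 0.604  -0.0939  0.2342] [[ 0.0813 -0.9967 -0.0027]
 [-0.9967 -0.0813 -0.0004]
 [ 0.0002  0.0027 -1.    ]]
top [[308.0, 211.7], [308.4, 216.8], [308.8, 222.0], [308.9, 219.1]]
[(array([301, 208,  13,  11, 122], dtype=int32), array([307.2, 212.8])), (array([302, 220,  13,   6,  72], dtype=int32), array([308.2, 222.6])), (array([284, 232,  25,  10, 173], dtype=int32), array([297.1, 237.7]))]
side [[323.8, 193.0], [329.3, 192.6], [334.8, 193.5], [329.2, 212.4]]
[(array([315, 172,  17,  10, 106], dtype=int32), array([322.8, 176.6])), (array([332, 172,  22,  11,  86], dtype=int32), array([347.1, 175.6])), (array([333, 191,   6,   6,  25], dtype=int32), array([335.8, 193.4])), (array([318, 209,   9,   5,  38], dtype=int32), array([322.3, 211.1]))]
188 [102, 103, 108, 105, 98, 96, 96, 97, 88, 70, 56, 83, 115, 119, 113]
190 [92, 80, 84, 103, 104, 102, 95, 83, 57, 68, 104, 118, 118, 119, 117]
192 [93, 74, 81, 66, 66, 70, 67, 61, 76, 118, 168, 169, 134, 119, 113]
194 [99, 105, 113, 109, 104, 103, 84, 104, 114, 139, 181, 175, 120, 114, 112]
196 [98, 106, 114, 115, 114, 113, 115, 115, 119, 126, 147, 138, 115, 108, 108]
198 [98, 97, 99, 100, 101, 99, 101, 99, 107, 114, 118, 123, 114, 111, 114]
200 [71, 69, 70, 67, 81, 98, 93, 94, 95, 114, 123, 119, 118, 115, 118]
202 [50, 49, 53, 52, 60, 93, 92, 88, 92, 125, 120, 114, 113, 113, 115]
204 [52, 49, 49, 54, 78, 94, 95, 74, 103, 122, 117, 116, 118, 117, 115]
206 [47, 49, 50, 61, 89, 90, 91, 74, 114, 116, 114, 113, 117, 115, 115]
208 [62, 54, 89, 116, 121, 120, 102, 108, 122, 119, 115, 114, 112, 116, 115]
210 [92, 91, 157, 176, 177, 171, 142, 130, 117, 117, 116, 115, 111, 113, 114]
212 [89, 117, 171, 177, 177, 163, 139, 108, 107, 117, 115, 116, 114, 116, 113]
214 [90, 101, 123, 126, 129, 120, 130, 80, 104, 118, 119, 116, 118, 118, 121]
```

```bash
cat >> h.py <<'E'
def htcp(th,r,side,t=.003):
    """tool-down TCP with fingertip corner on the hasp's outer face; side=+1 front corner, 0 middle, -1 back corner"""
    a=np.radians(th); x=-.109-r*np.sin(a)-t*np.cos(a); z=.099-r*np.cos(a)+t*np.sin(a)
    return bp(x+.015*side,0,z+.025),RL
E
python3 - <<'E'
from h import *
S=(bp(-.055,0,.20),RL); B=(bp(-.068,0,.165),RL)
chain([S,B])
rows([htcp(th,.045,1) for th in(170,160,150,140,130,120,110,100)]+[htcp(95,.042,.7),htcp(88,.038,.3)],B)
print()
rows([htcp(80,.034,-.2),htcp(72,.03,-.7),htcp(64,.026,-1)]+[htcp(th,.026+(64-th)*.00025,-1) for th in(56,48,40,32,24,16,8)],htcp(88,.038,.3))
E
```

```text
xyz [-69.1, 67.3, 33.4] ang [0.0087, 0.0005, 0.002] rows>=2.0 -> tcp [ 0.527 -0.031  0.2  ]
xyz [-0.0, 13.0, 35.0] ang [0.0, 0.0, 0.0] rows>=0.7 -> tcp [ 0.514 -0.032  0.165]
[0.0, 31.0, -4.0] [0.0, 0.0, 0.0]
[0.0, 39.0, -2.0] [0.0, 0.0, 0.0]
[0.0, 46.0, 1.0] [0.0, 0.0, 0.0]
[0.0, 53.0, 5.0] [0.0, 0.0, 0.0]
[0.0, 59.0, 10.0] [0.0, 0.0, 0.0]
[-0.0, 63.0, 16.0] [0.0, 0.0, 0.0]
[0.0, 67.0, 23.0] [0.0, 0.0, 0.0]
[0.0, 70.0, 30.0] [0.0, 0.0, 0.0]
[0.0, 72.0, 34.0] [0.0, 0.0, 0.0]
[0.0, 75.0, 39.0] [0.0, 0.0, 0.0]

[0.0, 3.0, 5.0] [0.0, 0.0, 0.0]
[0.0, 6.0, 8.0] [0.0, 0.0, 0.0]
[0.0, 6.0, 10.0] [0.0, 0.0, 0.0]
[0.0, 6.0, 15.0] [0.0, 0.0, 0.0]
[-0.0, 6.0, 20.0] [0.0, 0.0, 0.0]
[0.0, 4.0, 24.0] [0.0, 0.0, 0.0]
[-0.0, 2.0, 29.0] [0.0, 0.0, 0.0]
[0.0, -1.0, 33.0] [0.0, 0.0, 0.0]
[0.0, -5.0, 37.0] [0.0, 0.0, 0.0]
[0.0, -10.0, 41.0] [0.0, 0.0, 0.0]
```

Emit:
move_arm(
  series=[
    {"grip": 0.0,"xyz": [-35,34,17],"angular": [0,0,0]},
    {"grip": 0.0,"xyz": [-69,67,33],"angular": [0.009,0,0]},
    {"grip": 0.0,"xyz": [-69,67,33],"angular": [0.009,0,0]},
    {"grip": 0.0,"xyz": [-69,80,60],"angular": [0.009,0,0]},
    {"grip": 0.0,"xyz": [-69,80,68],"angular": [0.009,0,0]},
    {"grip": 0.0,"xyz": [-69,80,68],"angular": [0.009,0,0]},
  ],
)

```text
time_s: 36.4
tcp_pos: [0.5128, -0.0325, 0.1652]
ee_rot: [[0.081, -0.997, -0.001], [-0.997, -0.081, -0.0], [0.0, 0.001, -1.0]]
wrist_force: [-0.3, -0.8, 0.2]
gripper_width: 0.006
gripper_force: 0.0
```

Emit:
move_arm(
  series=[
    {"grip": 0.0,"xyz": [0,31,-4],"angular": [0,0,0]},
    {"grip": 0.0,"xyz": [0,39,-2],"angular": [0,0,0]},
    {"grip": 0.0,"xyz": [0,46,1],"angular": [0,0,0]},
    {"grip": 0.0,"xyz": [0,53,5],"angular": [0,0,0]},
    {"grip": 0.0,"xyz": [0,59,10],"angular": [0,0,0]},
    {"grip": 0.0,"xyz": [0,63,16],"angular": [0,0,0]},
    {"grip": 0.0,"xyz": [0,67,23],"angular": [0,0,0]},
    {"grip": 0.0,"xyz": [0,70,30],"angular": [0,0,0]},
    {"grip": 0.0,"xyz": [0,72,34],"angular": [0,0,0]},
    {"grip": 0.0,"xyz": [0,75,39],"angular": [0,0,0]},
  ],
)

```text
time_s: 37.4
tcp_pos: [0.4392, -0.0381, 0.1263]
ee_rot: [[0.081, -0.997, 0.001], [-0.997, -0.081, 0.0], [-0.0, -0.001, -1.0]]
wrist_force: [0.6, 0.4, 1.0]
gripper_width: 0.003
gripper_force: 0.4
```

Run:
```python
from h import *
s=r.sense(); print(s["wrist_force"],*now()); q=now()[0]-bp(0,0,0); print("box",q@BXA,q@BYA,q[2])
rows([htcp(80,.034,-.2),htcp(72,.03,-.7),htcp(64,.026,-1)]+[htcp(th,.026+(64-th)*.00025,-1) for th in(56,48,40,32,24,16,8)])
d=cap("side")
print(proj(d,np.array([hasp(t) for t in(120,100,90,80,70)])).round().tolist(),lightnear(d,315,370,180,240))
```

```text
[0.5668 0.4237 1.0089] [ 0.4392 -0.0381  0.1263] [[ 0.081  -0.9967  0.0014]
 [-0.9967 -0.081   0.0003]
 [-0.0002 -0.0014 -1.    ]]
box -0.142930248700436 -0.0003156125986385668 0.12628913007457795
[-0.0, 3.0, 5.0] [-0.001, 0.0, 0.002]
[-0.0, 6.0, 9.0] [-0.001, 0.0, 0.002]
[-0.0, 6.0, 11.0] [-0.001, 0.0, 0.002]
[-0.0, 6.0, 15.0] [-0.001, 0.0, 0.002]
[-0.0, 5.0, 20.0] [-0.001, 0.0, 0.002]
[-0.0, 4.0, 25.0] [-0.001, 0.0, 0.002]
[-0.0, 2.0, 30.0] [-0.001, 0.0, 0.002]
[-0.0, -2.0, 34.0] [-0.001, 0.0, 0.002]
[-0.0, -6.0, 38.0] [-0.001, 0.0, 0.002]
[-0.0, -10.0, 41.0] [-0.001, 0.0, 0.002]
[[348.0, 204.0], [350.0, 210.0], [350.0, 214.0], [350.0, 217.0], [349.0, 220.0]] [(array([365, 183,   5,   5,  19], dtype=int32), array([367.3, 185. ])), (array([364, 190,   6,   4,  18], dtype=int32), array([366.9, 191.2])), (array([365, 198,   5,  10,  30], dtype=int32), array([367.6, 202.5]))]
```

Emit:
move_arm(
  series=[
    {"grip": 0.0,"xyz": [0,3,5],"angular": [0,0,0]},
    {"grip": 0.0,"xyz": [0,6,9],"angular": [0,0,0]},
    {"grip": 0.0,"xyz": [0,6,12],"angular": [0,0,0]},
    {"grip": 0.0,"xyz": [0,6,16],"angular": [0,0,0]},
    {"grip": 0.0,"xyz": [0,5,20],"angular": [0,0,0]},
    {"grip": 0.0,"xyz": [0,4,25],"angular": [0,0,0]},
    {"grip": 0.0,"xyz": [0,2,30],"angular": [0,0,0]},
    {"grip": 0.0,"xyz": [0,-2,34],"angular": [0,0,0]},
    {"grip": 0.0,"xyz": [0,-6,38],"angular": [0,0,0]},
    {"grip": 0.0,"xyz": [0,-10,41],"angular": [0,0,0]},
  ],
)

```text
time_s: 38.45
tcp_pos: [0.4493, -0.0373, 0.0852]
ee_rot: [[0.081, -0.997, 0.0], [-0.997, -0.081, 0.0], [-0.0, -0.0, -1.0]]
wrist_force: [-1.0, 0.4, 0.6]
gripper_width: 0.004
gripper_force: 0.5
```

Run:
```python
from h import *
s=r.sense(); print(s["wrist_force"],*now()); q=now()[0]-bp(0,0,0); print("box",q@BXA,q@BYA,q[2])
rows([htcp(0,.042,-1),htcp(0,.042,-1,t=.001),htcp(0,.042,-1,t=-.002)])
```

```text
[-0.9807  0.4049  0.5681] [ 0.4493 -0.0373  0.0852] [[ 0.0807 -0.9967  0.0004]
 [-0.9967 -0.0807  0.0002]
 [-0.0001 -0.0004 -1.    ]]
box -0.13287646135581405 -0.0003974817448227698 0.08522500763836766
[-0.0, -6.0, 3.0] [-0.0, 0.0, 0.002]
[-0.0, -8.0, 3.0] [-0.0, 0.0, 0.002]
[-0.0, -11.0, 3.0] [-0.0, 0.0, 0.002]
```

Emit:
move_arm(
  series=[
    {"grip": 0.0,"xyz": [0,-3,2],"angular": [0,0,0]},
    {"grip": 0.0,"xyz": [0,-6,3],"angular": [0,0,0]},
    {"grip": 0.0,"xyz": [0,-8,3],"angular": [0,0,0]},
    {"grip": 0.0,"xyz": [0,-8,3],"angular": [0,0,0]},
  ],
)

```text
time_s: 38.85
tcp_pos: [0.457, -0.0367, 0.0826]
ee_rot: [[0.081, -0.997, 0.001], [-0.997, -0.081, 0.0], [-0.0, -0.001, -1.0]]
wrist_force: [-0.6, -0.6, -0.2]
gripper_width: 0.005
gripper_force: 0.3
```

Emit:
move_arm(
  series=[
    {"grip": 0.0,"xyz": [0,-2,0],"angular": [0,0,0]},
    {"grip": 0.0,"xyz": [0,-2,0],"angular": [0,0,0]},
  ],
)

```text
time_s: 39.05
tcp_pos: [0.4591, -0.0365, 0.0828]
ee_rot: [[0.081, -0.997, 0.001], [-0.997, -0.081, 0.0], [-0.0, -0.001, -1.0]]
wrist_force: [-0.5, 0.8, -0.2]
gripper_width: 0.004
gripper_force: 0.4
```

Run:
```python
from h import *
s=r.sense(); print(s["wrist_force"]); q=now()[0]-bp(0,0,0); print("box",q@BXA,q@BYA,q[2])
```

```text
[-0.5198  0.7849 -0.1698]
box -0.12303661718529237 -0.0003324991834926125 0.0827873908626107
```

Emit:
move_arm(
  series=[
    {"grip": 0.0,"xyz": [0,-1.5,0],"angular": [0,0,0]},
    {"grip": 0.0,"xyz": [0,-3,0],"angular": [0,0,0]},
    {"grip": 0.0,"xyz": [0,-3,0],"angular": [0,0,0]},
  ],
)

```text
time_s: 39.35
tcp_pos: [0.4623, -0.0362, 0.0828]
ee_rot: [[0.081, -0.997, 0.001], [-0.997, -0.081, 0.0], [-0.0, -0.001, -1.0]]
wrist_force: [-0.8, 0.2, -1.0]
gripper_width: 0.006
gripper_force: 0.4
```

Emit:
move_arm(
  series=[
    {"grip": 0.0,"xyz": [0,-1.5,0],"angular": [0,0,0]},
    {"grip": 0.0,"xyz": [0,-1.5,0],"angular": [0,0,0]},
  ],
)

```text
time_s: 39.55
tcp_pos: [0.4626, -0.0363, 0.0827]
ee_rot: [[0.081, -0.997, -0.001], [-0.997, -0.081, 0.0], [-0.0, 0.001, -1.0]]
wrist_force: [-4.0, 0.8, 2.9]
gripper_width: 0.002
gripper_force: 2.4
```

Run:
```python
from h import *
s=r.sense(); print(s["wrist_force"]); q=now()[0]-bp(0,0,0); print("box",q@BXA,q@BYA,q[2])
d=cap("side");c=cap("top")
print(proj(d,np.array([hasp(t) for t in(0,10,20,40)]+[bp(-.126,0,.054)])).round(1).tolist(),lightnear(d,310,360,205,245))
```

```text
[-4.0061  0.7816  2.9404]
box -0.11948568226260334 -0.00036650799014295094 0.08268002017236922
[[329.2, 231.5], [332.7, 231.5], [336.2, 230.9], [342.5, 228.0], [335.0, 227.2]] []
```

Firm 4 N contact. I back straight off to the front, then up, and check.

Emit:
move_arm(
  series=[
    {"grip": 0.0,"xyz": [0,-1,0],"angular": [0,0,0]},
    {"grip": 0.0,"xyz": [0,-1,0],"angular": [0,0,0]},
    {"grip": 0.0,"xyz": [0,20,0],"angular": [0,0,0]},
    {"grip": 0.0,"xyz": [0,50,0],"angular": [0,0,0]},
    {"grip": 0.0,"xyz": [0,70,-30],"angular": [0,0,0]},
    {"grip": 0.0,"xyz": [0,70,-75],"angular": [0,0,0]},
    {"grip": 0.0,"xyz": [0,70,-120],"angular": [0,0,0]},
    {"grip": 0.0,"xyz": [40,70,-165],"angular": [0,0,0]},
    {"grip": 0.0,"xyz": [85,70,-200],"angular": [0,0,0]},
    {"grip": 0.0,"xyz": [130,70,-200],"angular": [0,0,0]},
  ],
)

```text
time_s: 40.65
tcp_pos: [0.4066, -0.1636, 0.2864]
ee_rot: [[0.085, -0.996, 0.015], [-0.996, -0.085, -0.002], [0.003, -0.015, -1.0]]
wrist_force: [1.2, 0.9, 0.1]
gripper_width: 0.008
gripper_force: 0.0
```

Emit:
move_arm(
  series=[
    {"grip": 0.0,"xyz": [50,30,0],"angular": [0,0,0]},
    {"grip": 0.0,"xyz": [90,30,0],"angular": [0,0,0]},
    {"grip": 0.0,"xyz": [90,30,0],"angular": [0,0,0]},
  ],
)

```text
time_s: 40.95
tcp_pos: [0.3811, -0.2593, 0.2814]
ee_rot: [[0.074, -0.997, 0.005], [-0.997, -0.074, -0.002], [0.003, -0.004, -1.0]]
wrist_force: [0.0, 0.5, 0.2]
gripper_width: 0.008
gripper_force: 0.0
```

Run:
```python
from h import *
print(r.sense()["wrist_force"],now()[0])
d=cap("side");c=cap("top")
print("side pred",proj(d,np.array([hasp(t) for t in(0,10,20,40)]+[hasp(0,0)])).round(1).tolist(),lightnear(d,300,365,195,245))
print("top pred",proj(c,np.array([hasp(t) for t in(0,10,20,40)]+[hasp(0,0),bp(-.126,0,.054)])).round(1).tolist(),lightnear(c,290,330,200,245))
for y in range(206,240,2): print(y,[int(d["img"][y,x].mean()) for x in range(318,352,2)])
print()
for y in range(212,236): print(y,[int(c["img"][y,x].mean()) for x in range(298,322,2)])
for s,ce,m in blobs(red(c["img"]),12):
    if 380<ce[0]<420 and 240<ce[1]<270: print("red",s,ce.round(1))
for s,ce,m in blobs(red(d["img"]),12):
    if 370<ce[0]<390 and ce[1]<250: print("sred",s,ce.round(1))
```

```text
[0.0243 0.547  0.1893] [ 0.3811 -0.2593  0.2814]
side pred [[329.2, 231.5], [332.7, 231.5], [336.2, 230.9], [342.5, 228.0], [329.2, 212.4]] [(array([318, 209,  11,   5,  49], dtype=int32), array([323.2, 211.1]))]
top pred [[309.4, 221.2], [309.6, 224.3], [309.8, 227.3], [310.2, 232.5], [308.9, 219.1], [309.7, 225.9]] [(array([306, 200,  24,  45, 887], dtype=int32), array([319.4, 221.2])), (array([301, 209,   3,   5,  12], dtype=int32), array([301.8, 210.9])), (array([290, 235,   6,  10,  53], dtype=int32), array([292.4, 239.5]))]
206 [84, 93, 93, 96, 94, 79, 81, 110, 110, 115, 116, 117, 118, 114, 116, 114, 112]
208 [96, 127, 125, 123, 114, 89, 87, 115, 116, 114, 112, 111, 112, 114, 117, 118, 113]
210 [124, 174, 177, 176, 153, 160, 114, 113, 114, 114, 112, 115, 115, 116, 114, 116, 116]
212 [152, 176, 175, 172, 154, 157, 98, 114, 116, 119, 116, 114, 114, 114, 119, 118, 118]
214 [113, 126, 130, 128, 131, 125, 90, 113, 117, 117, 117, 117, 119, 116, 112, 117, 116]
216 [95, 94, 96, 93, 95, 106, 94, 117, 120, 117, 115, 120, 110, 78, 65, 75, 77]
218 [96, 95, 95, 81, 77, 107, 99, 114, 113, 11
[... 1721 characters left out ...]

226 [117, 99, 74, 59, 132, 199, 204, 205, 207, 206, 192, 172]
227 [113, 87, 64, 61, 137, 191, 194, 200, 202, 199, 173, 168]
228 [107, 74, 64, 58, 139, 184, 190, 191, 194, 182, 158, 169]
229 [98, 69, 65, 59, 143, 178, 181, 184, 185, 164, 156, 170]
230 [85, 68, 65, 66, 141, 171, 175, 175, 173, 147, 154, 175]
231 [75, 69, 68, 64, 135, 163, 165, 169, 158, 140, 154, 176]
232 [72, 75, 83, 74, 126, 145, 153, 158, 143, 140, 158, 179]
233 [77, 93, 109, 95, 114, 130, 141, 148, 133, 140, 164, 178]
234 [101, 119, 125, 114, 103, 113, 121, 130, 121, 144, 169, 181]
235 [122, 131, 131, 125, 97, 89, 96, 108, 120, 150, 169, 180]
red [396 257   5  10  46] [398.1 261.7]
sred [374 183  16  16 233] [381.5 190.3]
```

Emit:
move_arm(
  series=[
    {"grip": 0.0,"xyz": [-45,0,-40],"angular": [0,0,0]},
    {"grip": 0.0,"xyz": [-90,0,-60],"angular": [0,0,0]},
    {"grip": 0.0,"xyz": [-135,0,-60],"angular": [0,0,0]},
    {"grip": 0.0,"xyz": [-180,0,-60],"angular": [0,0,0]},
    {"grip": 0.0,"xyz": [-225,0,-60],"angular": [0,0,0]},
    {"grip": 0.0,"xyz": [-270,0,-60],"angular": [0,0,0]},
    {"grip": 0.0,"xyz": [-315,0,-60],"angular": [0,0,0]},
    {"grip": 0.0,"xyz": [-360,0,-60],"angular": [0,0,0]},
    {"grip": 0.0,"xyz": [-405,0,-60],"angular": [0,0,0]},
    {"grip": 0.0,"xyz": [-450,0,-60],"angular": [0,0,0]},
  ],
)

```text
time_s: 42.05
tcp_pos: [0.3429, 0.1971, 0.3418]
ee_rot: [[0.085, -0.996, 0.003], [-0.996, -0.085, 0.003], [-0.003, -0.004, -1.0]]
wrist_force: [0.5, -0.3, 0.4]
gripper_width: 0.006
gripper_force: 0.0
```

Emit:
move_arm(
  series=[
    {"grip": 0.0,"xyz": [-45,0,0],"angular": [0,0,0]},
    {"grip": 0.0,"xyz": [-90,0,0],"angular": [0,0,0]},
    {"grip": 0.0,"xyz": [-130,0,0],"angular": [0,0,0]},
    {"grip": 0.0,"xyz": [-130,0,0],"angular": [0,0,0]},
  ],
)

```text
time_s: 42.45
tcp_pos: [0.3323, 0.3287, 0.3404]
ee_rot: [[0.088, -0.996, 0.002], [-0.996, -0.088, 0.002], [-0.001, -0.002, -1.0]]
wrist_force: [-0.7, 0.2, -0.3]
gripper_width: 0.009
gripper_force: 0.0
```

Run:
```python
from h import *
print(r.sense()["wrist_force"],now()[0])
d=cap("side");c=cap("top")
print(lightnear(c,290,330,200,245))
for y in range(204,236): print(y,[int(c["img"][y,x].mean()) for x in range(298,322,2)])
for s,ce,m in blobs(red(c["img"]),12):
    if 380<ce[0]<420 and 240<ce[1]<270: print("red",s,ce.round(1))
for s,ce,m in blobs(red(d["img"]),12):
    if 370<ce[0]<390 and ce[1]<250: print("sred",s,ce.round(1))
w=cv2.morphologyEx(white(c["img"]).astype(np.uint8),cv2.MORPH_CLOSE,np.ones((5,5)))
for s,ce,m in blobs(w,700):
    if s[0]>380 and s[1]>200 and s[4]<3500: print("stack",s,ce,cv2.minAreaRect(plane(c,np.argwhere(m)[:,::-1],.06)[:,:2].astype(np.float32)))
for a in(0,1): 
    q=proj((c,d)[a],np.array([bp(-.105,y,.101) for y in(.116,-.116)])); print("lid front edge pred",q.round(1).tolist())
g=cv2.cvtColor(c["img"],cv2.COLOR_RGB2HSV); m=(g[...,0]>60)&(g[...,0]<90)&(g[...,1]>90)
for s,ce,mm in blobs(m,1500): print("green",s,ce.round(1))
```

```text
[-0.7124  0.1807 -0.3384] [0.3323 0.3287 0.3404]
[(array([301, 208,  14,  12, 145], dtype=int32), array([307.5, 213.1])), (array([304, 221,  12,   5,  43], dtype=int32), array([309.7, 223.1])), (array([290, 232,  20,  13, 209], dtype=int32), array([299.2, 238.9]))]
204 [110, 111, 111, 108, 109, 108, 108, 107, 109, 109, 109, 108]
205 [107, 107, 108, 110, 106, 109, 104, 103, 102, 106, 108, 108]
206 [109, 110, 105, 104, 107, 108, 104, 95, 93, 99, 108, 108]
207 [109, 102, 104, 104, 107, 115, 116, 117, 98, 101, 105, 109]
208 [106, 106, 123, 132, 143, 153, 161, 159, 112, 103, 108, 105]
209 [107, 111, 165, 183, 198, 205, 213, 203, 125, 108, 108, 108]
210 [107, 117, 199, 220, 223, 228, 229, 219, 130, 107, 110, 106]
211 [110, 115, 212, 231, 232, 230, 231, 221, 131, 108, 107, 107]
212 [109, 113, 210, 231, 231, 230, 229, 220, 130, 106, 107, 106]
213 [108, 112, 201, 231, 229, 228, 229, 220, 136, 106, 108, 107]
214 [108, 113, 191, 230, 229, 226, 227, 217, 137, 100, 100, 103]
215 [113, 113, 177, 219, 217, 207, 208, 207, 132, 80, 76, 81]
216 [104, 111, 157, 197, 194, 185, 191, 203, 128, 54, 52, 53]
[... 905 characters left out ...]
27, 132, 122, 125, 127, 129, 131, 129, 128, 124]
232 [123, 128, 151, 161, 124, 127, 131, 127, 130, 131, 127, 126]
233 [139, 162, 195, 201, 136, 126, 128, 128, 128, 127, 126, 125]
234 [184, 208, 219, 220, 152, 125, 129, 128, 129, 127, 127, 128]
235 [216, 223, 224, 223, 162, 125, 130, 128, 129, 126, 127, 123]
red [394 250   7  17  80] [397.3 258. ]
sred [374 183  16  16 234] [381.5 190.3]
stack [ 397  232   60   46 2072] [426.6303 254.1921] ((0.3630985915660858, -0.40781369805336), (0.12383116781711578, 0.17574720084667206), 7.178242206573486)
lid front edge pred [[271.9, 220.9], [345.6, 214.6]]
lid front edge pred [[321.7, 228.5], [332.9, 197.8]]
green [ 268  151   76   70 3989] [305.  186.7]
```

The lip sits at rows 221–225 in the top view, which matches the hasp hanging over the staple. The stack hasn't moved, the lid is down and the robot is clear, so I hand in.

```bash
python3 -c "
from station import r
print(r.finish_job())"
```

```text
the job is handed in; nothing more can be done
None
```

The job is handed in: both trays were tipped into the scrap box, the lid is shut with the hasp down over its staple, and the two emptied trays are nested straight in the empty one. The hand-in gave no verdict. I did not count all five parts in the box before shutting the lid, but both trays were empty and I saw none on the bench. I checked the lid, hasp and stack by force readings and camera measurements.

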